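Fetch the gold lustre from behind the colour bottles

TASK

The gold powder pot stands at the back of the colour caddy, hemmed in by three squeeze bottles. Stand all three bottles on the aluminium tray, then set the gold pot on the middle of the slate coaster by the pralines, and only then put each bottle back into the compartment it came from. Set everything down gently and upright; leave the rose and pearl pots in their compartments, do not touch the board or its pralines, and let go of everything at the end.

Things in the scene. Friction and masses are not known exactly. Their poses are not given: they have to be found in the camera images.
- caddy: Grey caddy, fixed, 127 (its x) by 189 mm (its y), six square compartments, 59 mm clear. Centres: back row x = +31, front row x = -31 mm, at y = +62, 0, -62 mm (left, middle, right from the robot). Floor 3 mm above the bench, dividers 15, front and side walls 18, back wall (+x side) 58 mm high, 3 mm thick. Origin: centre of underside; x points from low front to high back, z up.
- tray: Small aluminium sheet pan, fixed, 130 mm (its x) by 240 mm (its y), floor 3 mm thick, raised rim up to 15 mm; empty at the start; the side area for the bottles (three fit in a row along its y). Origin: centre of its underside, z up.
- coaster: Round dark slate coaster, fixed, 70 mm in diameter, 4 mm thick, lying on the parchment board, its top 13 mm above the bench. Origin: centre of its underside (9 mm above the bench), z up.
- board: Dark wooden board with brown parchment, fixed, 150 (its x) by 200 mm (its y), 9 mm thick, with six chocolate pralines (30 mm across, 18 mm high) in two rows at its y = -75 and -35 mm, x = -50, 0, +50 mm (within 4 mm); two are dusted gold. The coaster lies on its other half. Not to be touched. Origin: centre of its underside, z up.
- red_bottle: Squeeze bottle, red, white paper band low down: upright cylinder 42 mm across, 114 mm high, then a sloping red shoulder and a slim white nozzle with red tip, 145 mm over all. Loose, rigid, 0.13 to 0.27 kg. Starts upright in one of three compartments of the caddy: back left, back right or front middle. Origin: centre of its underside, z up.
- green_bottle: Squeeze bottle, green, white paper band low down: upright cylinder 42 mm across, 114 mm high, then a sloping green shoulder and a slim white nozzle with green tip, 145 mm over all. Loose, rigid, 0.13 to 0.27 kg. Starts upright in one of three compartments of the caddy: back left, back right or front middle. Origin: centre of its underside, z up.
- blue_bottle: Squeeze bottle, blue, white paper band low down: upright cylinder 42 mm across, 114 mm high, then a sloping blue shoulder and a slim white nozzle with blue tip, 145 mm over all. Loose, rigid, 0.13 to 0.27 kg. Starts upright in one of three compartments of the caddy: back left, back right or front middle. Origin: centre of its underside, z up.
- gold_pot: Round screw-lid pot of gold lustre powder, 52 mm in diameter, 42 mm high, gold lid and body, loose, about 90 g. It stands in the back middle compartment of the caddy, a bottle to its left, one to its right and one in front, the high back wall behind it. Origin: centre of its underside, z up.
- rose_pot: Round screw-lid pot of rose lustre powder, 52 mm in diameter, 42 mm high, dark rose-red lid and body, loose, about 90 g. Stands in the front left compartment of the caddy and stays there. Origin: centre of its underside, z up.
- pearl_pot: Round screw-lid pot of pearl lustre powder, 52 mm in diameter, 42 mm high, off-white lid and body, loose, about 90 g. Stands in the front right compartment of the caddy and stays there. Origin: centre of its underside, z up.

How it is judged:
By the outcome, as a careful person would: the job done as asked, in the order asked, and still so for the second after the job is handed in, with the robot touching nothing.
It also fails if it takes over 149 s, if anything falls off the work surface, if the arm or the gripper's body presses on something with over 40 N, if the wrist force passes 120 N, or if a joint passes its speed limit or range.

ROBOT

A 7-joint arm with a two-finger parallel gripper is mounted at the origin on the work surface. World frame = base frame: x ahead of the robot, y to its left, z up, the work surface at z = 0. Lengths are in m, angles in rad, forces in N, time in s.
With the tool pointing down it reaches from about 0.4 to 0.85 m from the base axis. Payload 10.4 kg.
Tool frame: the origin (TCP) lies at the very end of the fingers, on their centre line; the grasp point (between the pads) lies 19 mm behind it (r.pinch_z is the distance from the TCP to the grasp point, in m); z points along the fingers, y is the line along which they close (so a half turn about z gives the same grasp; the last joint's range is limited). The gripper opens to 87 mm and grips with 3 to 60 N. Pads are 19 mm wide; open, the fingers measure 117 mm over their backs; the gripper's body (75 mm by 190 mm) begins 51 mm behind the grasp point.
Start: joints at [1.2, 0.332, -0.065, 1.46, 0.022, 1.35, -0.088], TCP at [0.213, -0.588, 0.223] pointing down, gripper open.
Joint ranges: [-2.6, 2.6], [-0.5, 2.12], [-1.47, 1.34], [0.16, 2.42], [-1.27, 4.41], [0.06, 2.06], [-2.6, 2.6]. Speed limits (rad/s): [2.22, 2.22, 2.79, 2.79, 3.14, 3.14, 3.14].

INTERFACE

Orientations are given as a unit quaternion [x, y, z, w].
In Python, from bench import r, camera gives the robot as it stands. The module is installed in compiled form; this text tells all that it offers.
- The arm moves only by the shell command python3 -m pendant 'ROWS' [FORCE]. ROWS is JSON, a list of rows, each an object with "dp": the shift along the tool's x, y, z as a fraction of full scale, a list of three; "rotation": the turn, a rotation vector about the tool's x, y, z as a fraction of full scale, a list of three; "jaw": the opening, from 0 (shut) to 1 (fully open). A call has 1 to 8 rows; each row is the pose to reach, as a shift and turn from the pose commanded when the call began, along the tool's axes at that moment, turning the shorter way round; what a row does not reach only later rows make up. Full scale, the value 1, is 0.15 m for a shift and 2 pi rad for a turn. A row lasts 1/8 s, in which the tool goes at most 62.5 mm and 10.7 degrees, less where a joint would pass 70% of its speed; a pose out of reach is approached as far as the arm can. A call with a number of a shift or a turn outside -1 to 1 is refused whole. A call with a gripper value outside its range is refused whole. The fingers move at their own pace and stop on an object; FORCE is the grip in N (left out, the last holds). Time passes only in rows, so rows that repeat a pose let the fingers close. It gives the time, the measured TCP pose, the force, the opening and the grip force at its end, in the units of the state.
- r.read_state(): the state, without advancing time (a new reading comes with each control period).
- camera(name): name is "side" or "top" or "wrist"; returns a dict with "image" (480x640x3 uint8, red, green, blue), "z_map" (480x640 float32, m along the optical axis (not along the pixel's ray), 0 where there is no reading), "mtx" (3x3 intrinsics, pixels), "T" (4x4, takes a point from camera to world coordinates). Camera axes: x right, y down, z forward; pixel columns grow to the right and rows downward; lengths in m; the calibration is good to about 2 mm. A picture is of the moment at which its call begins.
- r.close_job(): hands the job in; it is judged then, once.
The state is a dict: "time": time; "joint_positions": joint angles; "joint_vel": joint speeds; "joint_torque": joint torques, N m; "ee_pos": TCP position; "eef_rot": TCP orientation; "ft_force": force on the tool from outside, world axes, zero at the start; "torque": the same for the moment, N m; "width": finger opening in m; "grip_force": force on a finger pad.
Only numpy, scipy, OpenCV 4.12 (cv2) and the standard library are available. Lean on these libraries where they do the work, as an engineer would, in place of code of your own. Each camera call takes 0.05 s, during which the arm holds its last target. There are 200 camera calls.

## Working session

There is one attempt and no reset: what is moved stays moved. The work goes in short steps, Python scripts to look and compute and a shell command to move; the robot and the scene stay as the last step left them, time stands still between calls to the robot, and variables do not carry over. Pictures are saved under pics/ and viewed, at most 14 in all, crops included, and the job is handed in when it is done.

```bash
mkdir -p pics
python3 - <<'E'
from bench import r,camera
import cv2,numpy as np
for n in("top","side"):
    c=camera(n); cv2.imwrite(f"pics/{n}0.png",c["image"][:,:,::-1]); print(n,c["mtx"].tolist(),np.round(c["T"],4).tolist())
    np.savez(f"{n}0.npz",**c)
s=r.read_state();print({k:np.round(v,4).tolist() for k,v in s.items()},r.pinch_z)
E
```

```text
top [[460.4773982419496, 0.0, 320.5616853892271], [0.0, 460.4773982419496, 241.63735659374663], [0.0, 0.0, 1.0]] [[-0.0196, -0.9937, 0.1107, 0.4176], [-0.9998, 0.0191, -0.0055, -0.004], [0.0034, -0.1108, -0.9938, 0.9145], [0.0, 0.0, 0.0, 1.0]]
side [[594.3977610551094, 0.0, 324.3799419439441], [0.0, 594.3977610551094, 244.90245720099182], [0.0, 0.0, 1.0]] [[-0.7152, -0.4019, 0.5719, -0.2481], [-0.6987, 0.3892, -0.6003, 0.7755], [0.0187, -0.8288, -0.5592, 0.7698], [0.0, 0.0, 0.0, 1.0]]
{'time': 0.1, 'joint_positions': [1.2004, 0.3328, -0.0647, 1.4608, 0.0216, 1.3499, -0.0885], 'joint_vel': [-0.0006, -0.001, -0.0002, -0.0031, 0.0005, -0.0011, -0.0013], 'joint_torque': [0.0011, -62.4548, 0.0248, -39.0722, -0.0612, 0.0366, 0.0001], 'ee_pos': [0.2129, -0.5873, 0.2218], 'eef_rot': [0.9849, 0.173, -0.0001, -0.0006], 'ft_force': [-0.1524, -0.4741, 0.6085], 'torque': [-0.0411, -0.0006, 0.03], 'grip_force': 0.0, 'width': 0.0872} 0.0187
```

View pics/top0.png

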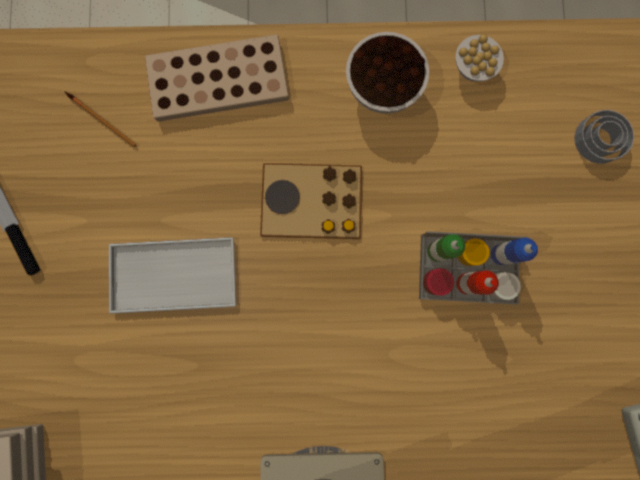

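View pics/side0.png

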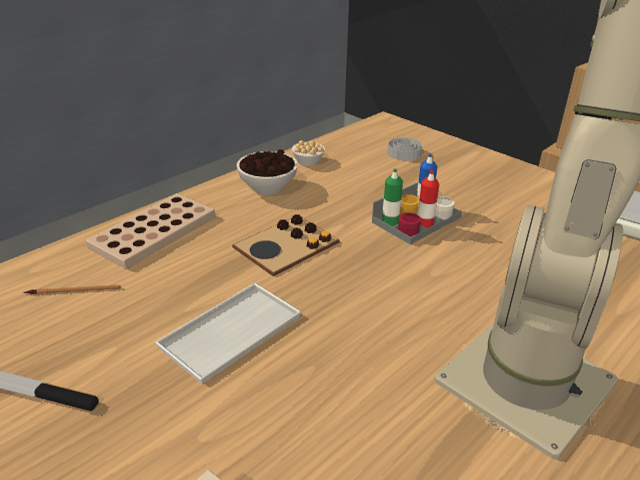

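```bash
cat > h.py <<'E'
import numpy as np,cv2
from scipy.spatial.transform import Rotation as Rot
R={'red':[(0,8,150,90),(174,179,150,90)],'rose':[(168,179,120,40)],'green':[(45,80,120,40)],'blue':[(108,128,120,50)],'gold':[(18,27,190,140)]}
def hsv(c): return cv2.cvtColor(c["image"],cv2.COLOR_RGB2HSV)
def rng(c,h0,h1,s0,s1,v0,v1): return cv2.inRange(hsv(c),(h0,s0,v0),(h1,s1,v1))
def roi(m,u0,v0,u1,v1):
    o=np.zeros_like(m); o[v0:v1,u0:u1]=m[v0:v1,u0:u1]; return o
def big(m):
    cs,_=cv2.findContours(m,cv2.RETR_EXTERNAL,cv2.CHAIN_APPROX_NONE); return max(cs,key=cv2.contourArea)
def ray(c,uv):
    d=np.linalg.solve(c["mtx"],[uv[0],uv[1],1.]); return c["T"][:3,3],c["T"][:3,:3]@d
def onz(c,uv,z):
    o,d=ray(c,uv); return o+d*(z-o[2])/d[2]
def tri(c1,p1,c2,p2):
    o,d=ray(c1,p1);q,e=ray(c2,p2); t=np.linalg.lstsq(np.c_[d,-e],q-o,rcond=None)[0]
    a=o+d*t[0];b=q+e*t[1]; return (a+b)/2,np.linalg.norm(a-b)
def cloud(c,m):
    v,u=np.nonzero((m>0)&(c["z_map"]>0)); z=c["z_map"][v,u]
    p=np.linalg.solve(c["mtx"],np.vstack([u,v,np.ones(len(u))]))*z
    return (c["T"][:3,:3]@p).T+c["T"][:3,3]
E
python3 - <<'E'
from h import *
t=dict(np.load("top0.npz"));s=dict(np.load("side0.npz"))
H=hsv(t);S=hsv(s)
for n,p in dict(green=(458,240),blue=(527,247),red=(489,281),gold=(474,254),rose=(438,282),pearl=(507,286),coast=(283,197),board=(310,225),tray=(170,275),caddy=(457,268),wood=(400,330)).items(): print(n,H[p[1],p[0]],end=' ')
print()
for n,p in dict(green=(393,187),red=(430,187),blue=(429,170),gold=(410,203),rose=(408,222),pearl=(445,206),coast=(265,250),board=(270,262)).items(): print(n,S[p[1],p[0]],end=' ')
E
python3 - <<'E'
import cv2,numpy as np
a=cv2.imread('pics/top0.png')[220:320,405:555];b=cv2.imread('pics/side0.png')[145:245,360:480]
cv2.imwrite('pics/crop0.png',np.hstack([cv2.resize(a,(440,300),interpolation=0),cv2.resize(b,(360,300),interpolation=0)]))
E
```

```text
green [ 56 143  96] blue [ 22  43 135] red [ 16  56 133] gold [ 21 255 133] rose [179 176 103] pearl [ 20  48 138] coast [12 42 61] board [ 18 123 145] tray [ 21  22 151] caddy [18 48 79] wood [ 17 144 156] 
green [ 66 149 101] red [  1 202 177] blue [110 166 135] gold [ 19 193 207] rose [175 188 149] pearl [ 21  43 219] coast [105  16  64] board [ 17 110 195]
```

View pics/crop0.png

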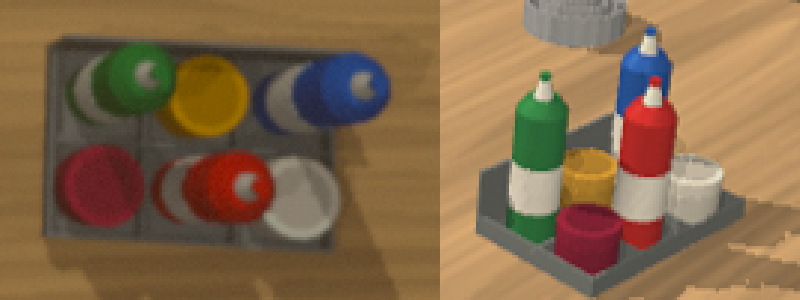

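Run:
```python
from h import *
np.set_printoptions(precision=4,suppress=True)
t=dict(np.load("top0.npz"));s=dict(np.load("side0.npz"))
for n,a,b in (("green",(455.5,244.5),(395,173.7)),("blue",(529.5,248),(430,158.5)),("red",(488.5,281.7),(431.7,176))): print(n,*tri(t,a,s,b))
# coaster
ell={}
for c,b,nm in((t,(255,170,312,225),'t'),(s,(240,230,290,268),'s')):
    m=roi(rng(c,0,179,0,90,20,95),*b); e=cv2.fitEllipse(cv2.convexHull(big(m))); ell[nm]=e; print(nm,np.round(e[0],1),np.round(e[1],1))
print("coaster",*tri(t,ell['t'][0],s,ell['s'][0]), onz(t,ell['t'][0],.013),onz(s,ell['s'][0],.013))
# tray by saturation
q={}
for c,b,nm in((t,(95,225,250,325),'t'),(s,(140,270,320,390),'s')):
    m=roi(rng(c,0,179,0,70,100,255),*b); m=cv2.morphologyEx(m,cv2.MORPH_CLOSE,np.ones((5,5)))
    k=cv2.convexHull(big(m)); r4=cv2.approxPolyDP(k,0.04*cv2.arcLength(k,True),True)[:,0]; q[nm]=r4; print(nm,r4.tolist())
for p in q['t']: print("tray",onz(t,p,.015))
for p in q['s']: print("trayS",onz(s,p,.015))
# board
m=roi(rng(t,0,30,90,200,100,255),255,158,368,245)
# caddy depth check
for nm,p in(("gold",(475,252)),("rose",(439,282)),("pearl",(507,287)),("tray",(170,275)),("coaster",(283,197))):
    M=np.zeros((480,640),np.uint8); cv2.circle(M,p,4,1,-1); print(nm,"z",np.median(cloud(t,M),0))
```

```text
green [ 0.4952 -0.2384  0.134 ] 7.300179394137989e-05
blue [ 0.4866 -0.3645  0.1342] 0.00040777176548598224
red [ 0.4302 -0.292   0.1331] 0.0021021968962839474
t [281.8 196.4] [32.8 33.2]
s [264.7 249.4] [17.6 30.4]
coaster [0.6117 0.0672 0.0078] 0.0012659480628670952 [0.6101 0.0664 0.013 ] [0.6064 0.0724 0.013 ]
t [[233, 239], [235, 305], [109, 311], [110, 244]]
s [[300, 311], [202, 383], [155, 342], [254, 283]]
tray [0.5264 0.1629 0.015 ]
tray [0.3977 0.1589 0.015 ]
tray [0.391  0.4019 0.015 ]
tray [0.5211 0.404  0.015 ]
trayS [0.3961 0.164  0.015 ]
trayS [0.377  0.4099 0.015 ]
trayS [0.5176 0.4115 0.015 ]
trayS [0.5267 0.1705 0.015 ]
gold z [ 0.4889 -0.3008  0.0469]
rose z [ 0.4337 -0.23    0.0464]
pearl z [ 0.4218 -0.3571  0.0472]
tray z [0.4586 0.2893 0.0034]
coaster z [0.609  0.064  0.0136]
```

```bash
python3 -m pendant '[{"dp":[0.3,-0.17,-0.1],"rotation":[0,0,0],"jaw":1},{"dp":[0.6,-0.34,-0.2],"rotation":[0,0,0],"jaw":1},{"dp":[0.9,-0.51,-0.25],"rotation":[0,0,0],"jaw":1}]'
python3 -m pendant '[{"dp":[0.3,-0.17,-0.1],"rotation":[0,0,0],"jaw":1},{"dp":[0.6,-0.34,-0.2],"rotation":[0,0,0],"jaw":1},{"dp":[0.9,-0.51,-0.25],"rotation":[0,0,0],"jaw":1}]'
python3 -m pendant '[{"dp":[0.2,-0.11,0],"rotation":[0,0,0.025],"jaw":1},{"dp":[0.43,-0.22,0],"rotation":[0,0,0.05],"jaw":1},{"dp":[0.43,-0.22,0],"rotation":[0,0,0.07],"jaw":1},{"dp":[0.43,-0.22,0],"rotation":[0,0,0.07],"jaw":1},{"dp":[0.43,-0.22,0],"rotation":[0,0,0.07],"jaw":1}]'
python3 - <<'E'
from bench import r,camera
import cv2,numpy as np
c=camera("wrist"); cv2.imwrite("pics/w1.png",c["image"][:,:,::-1]); np.savez("w1.npz",**c); print(c["mtx"].tolist(),np.round(c["T"],4).tolist(),r.read_state()["eef_rot"])
E
```

```text
time: 0.48
ee_pos: [0.3148, -0.4684, 0.2606]
eef_rot: [0.985, 0.173, 0.0, 0.0]
ft_force: [0.1, 0.3, -0.3]
width: 0.0872
grip_force: 0.0
time: 0.85
ee_pos: [0.4157, -0.3504, 0.2982]
eef_rot: [0.985, 0.173, 0.0, 0.0]
ft_force: [1.0, -0.3, 0.0]
width: 0.0871
grip_force: 0.0
time: 1.48
ee_pos: [0.4637, -0.2992, 0.2974]
eef_rot: [0.999, -0.045, -0.0, 0.0]
ft_force: [-0.5, -0.2, 0.4]
width: 0.0871
grip_force: 0.0
[[367.212862972914, 0.0, 318.4972152950322], [0.0, 367.212862972914, 231.3854908960696], [0.0, 0.0, 1.0]] [[-0.0905, -0.9512, -0.2951, 0.5455], [-0.9959, 0.0865, 0.0266, -0.3066], [0.0002, 0.2963, -0.9551, 0.4594], [0.0, 0.0, 0.0, 1.0]] [ 9.98970258e-01 -4.53696902e-02 -1.10056171e-04  4.88497916e-05]
```

View pics/w1.png

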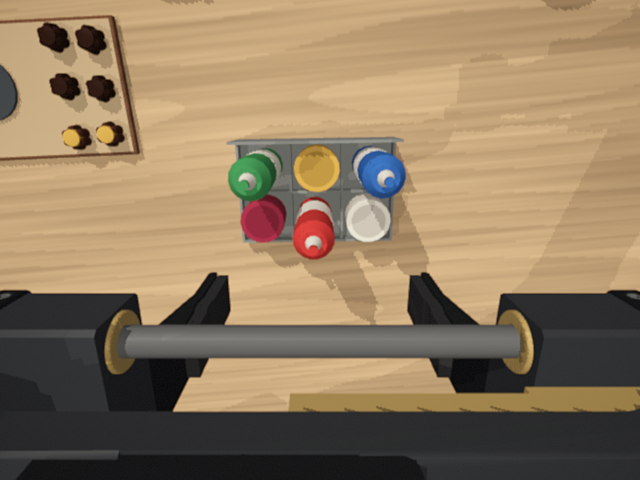

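```bash
python3 - <<'E'
from h import *
np.set_printoptions(precision=4,suppress=True)
t=dict(np.load("top0.npz"));s=dict(np.load("side0.npz"));w=dict(np.load("w1.npz"))
def noz(c,b): # white nozzle: low-sat blob within box
    m=roi(rng(c,0,179,0,90,110,255),*b); k=big(m); M=cv2.moments(k); return np.array([M['m10'],M['m01']])/M['m00'],M['m00']
B={'green':((452,240,460,250),(238,174,256,190)),'blue':((524,242,535,254),(376,170,396,188)),'red':((483,276,493,288),(303,233,323,251))}
for n,(a,b) in B.items():
    p,A=noz(t,a);q,A2=noz(w,b); print(n,p,A,q,A2,*tri(t,p,w,q),"plane.136",onz(w,q,.136),onz(t,p,.136))
P={}
for n,hh,bt,bw in(('gold',(15,28,120,255,90,255),(460,235,492,270),(285,140,345,200)),('rose',(165,179,100,255,50,255),(420,265,458,300),(240,190,290,246)),('pearl',(0,179,0,75,100,255),(493,270,525,302),(342,192,394,245))):
    e=[]
    for c,b in((t,bt),(w,bw)):
        k=cv2.convexHull(big(cv2.morphologyEx(roi(rng(c,*hh),*b),cv2.MORPH_OPEN,np.ones((3,3))))); x=cv2.fitEllipse(k); e.append(x)
    print(n,np.round(e[0][0],1),np.round(e[0][1],1),np.round(e[1][0],1),np.round(e[1][1],1),*tri(t,e[0][0],w,e[1][0]),onz(w,e[1][0],.045))
print("caddy back corners",onz(w,(231,142),.058),onz(w,(402,139),.058),"front",onz(w,(243,241),.018),onz(w,(390,241),.018))
E
python3 - <<'E'
import cv2
a=cv2.imread('pics/w1.png')[125:265,215:415];cv2.imwrite('pics/w1c.png',cv2.resize(a,(800,560),interpolation=2))
E
```

```text
green [453.6882 242.6882] 15.5 [248.1394 179.8317] 149.5 [ 0.4983 -0.2378  0.1275] 0.0017833470776306795 plane.136 [ 0.4987 -0.24    0.136 ] [ 0.4982 -0.2349  0.136 ]
blue [527.  246.5] 24.0 [383.9701 176.5604] 150.5 [ 0.4899 -0.3604  0.133 ] 0.0009351262431933156 plane.136 [ 0.4907 -0.3596  0.136 ] [ 0.4893 -0.3594  0.136 ]
red [487.5079 280.8016] 21.0 [312.7156 241.4431] 126.0 [ 0.433  -0.2913  0.1277] 0.001144893144729481 plane.136 [ 0.4363 -0.2913  0.136 ] [ 0.4325 -0.2886  0.136 ]
gold [475.4 252. ] [27.4 28. ] [316.3 168.1] [45.5 47.2] [ 0.4905 -0.3003  0.0478] 0.0036914480534872567 [ 0.4917 -0.2993  0.045 ]
rose [432.6 276.9] [ 9.7 18.2] [263.4 218.4] [44.2 48.3] [ 0.4395 -0.2262  0.0278] 0.011121554707167648 [ 0.4392 -0.2323  0.045 ]
pearl [506.1 285.6] [26.9 28.9] [358.5 216.9] [54.9 71.1] [ 0.4291 -0.3464  0.0575] 0.013134716574499938 [ 0.4308 -0.3431  0.045 ]
caddy back corners [ 0.5291 -0.2117  0.058 ] [ 0.5157 -0.393   0.058 ] front [ 0.4051 -0.1977  0.018 ] [ 0.3882 -0.3835  0.018 ]
```

View pics/w1c.png

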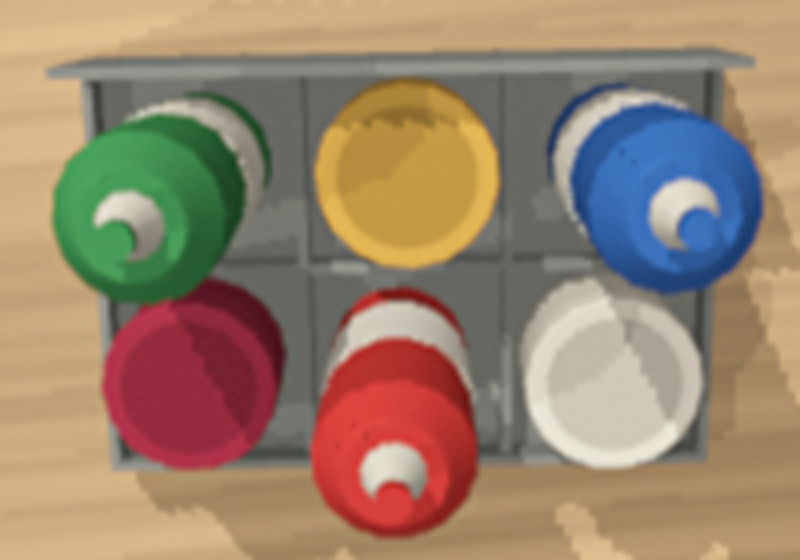

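Run:
```python
from h import *
np.set_printoptions(precision=4,suppress=True)
w=dict(np.load("w1.npz"))
for n,p in dict(green=(244.5,184.5),blue=(389.5,183),red=(313.5,249.2)).items(): print(n,onz(w,p,.142))
# shoulder circle at 0.117: colour-blob min enclosing circle of the upper part
bl,br,fl,fr=[onz(w,p,z) for p,z in(((227,142.5),.058),((403,140),.058),((243.2,241.8),.018),((391.5,240),.018))]
for a in(bl,br,fl,fr):print(a)
C=(bl+br+fl+fr)/4; y=(bl-br+fl-fr)[:2]; yaw=np.arctan2(-y[0],y[1]); print("C",C,"yaw deg",np.degrees(yaw),np.linalg.norm(bl-br),np.linalg.norm(fl-fr))
c,s=np.cos(yaw),np.sin(yaw)
for n,x,yy in(("BL",.031,.062),("BM",.031,0),("BR",.031,-.062),("FM",-.031,0),("FL",-.031,.062),("FR",-.031,-.062)): print(n,C[:2]+[c*x-s*yy,s*x+c*yy])
```

```text
green [ 0.4958 -0.2374  0.142 ]
blue [ 0.4857 -0.3632  0.142 ]
red [ 0.4308 -0.2916  0.142 ]
[ 0.529  -0.2074  0.058 ]
[ 0.5146 -0.394   0.058 ]
[ 0.404  -0.1978  0.018 ]
[ 0.3893 -0.3854  0.018 ]
C [ 0.4592 -0.2961  0.038 ] yaw deg -4.434825718709819 0.1871993327028204 0.1881699663904742
BL [ 0.4949 -0.2367]
BM [ 0.4901 -0.2985]
BR [ 0.4853 -0.3604]
FM [ 0.4283 -0.2937]
FL [ 0.4331 -0.2319]
FR [ 0.4235 -0.3556]
```

```bash
cat > go.py <<'E'
import sys
from bench import r
from h import *
s=r.read_state(); R_=Rot.from_quat(s["eef_rot"]); a=[float(v) for v in sys.argv[1:]]
d=np.array(a[:3])-s["ee_pos"]; yaw=np.degrees(np.arctan2(R_.as_matrix()[1,0],R_.as_matrix()[0,0]))
print("tool units",np.round(R_.inv().apply(d)/.15,3),"yaw %.1f"%yaw,"pos",np.round(s["ee_pos"],4),"w",round(s["width"],4),"t",s["time"],"tilt",np.round(R_.as_matrix()[2],4))
E
python3 -m pendant '[{"dp":[0.06,-0.14,0.2],"rotation":[0,0,0],"jaw":0.75},{"dp":[0.12,-0.28,0.5],"rotation":[0,0,0],"jaw":0.75},{"dp":[0.175,-0.43,0.8],"rotation":[0,0,0],"jaw":0.75},{"dp":[0.175,-0.43,0.9],"rotation":[0,0,0],"jaw":0.75},{"dp":[0.175,-0.43,0.9],"rotation":[0,0,0],"jaw":0.75},{"dp":[0.175,-0.43,0.9],"rotation":[0,0,0],"jaw":0.75}]'
python3 go.py 0.4956 -0.2375 0.087
```

```text
time: 2.28
ee_pos: [0.4966, -0.2385, 0.1643]
eef_rot: [0.999, -0.047, 0.001, 0.001]
ft_force: [-0.6, 0.2, 0.4]
width: 0.0657
grip_force: 0.0
tool units [-0.008 -0.006  0.515] yaw -5.4 pos [ 0.4966 -0.2385  0.1643] w 0.0657 t 2.275 tilt [ 0.0022  0.0012 -1.    ]
```

```bash
python3 -m pendant '[{"dp":[-0.005,-0.005,0.15],"rotation":[0,0,0],"jaw":0.75},{"dp":[-0.005,-0.005,0.3],"rotation":[0,0,0],"jaw":0.75},{"dp":[-0.005,-0.005,0.42],"rotation":[0,0,0],"jaw":0.75},{"dp":[-0.005,-0.005,0.51],"rotation":[0,0,0],"jaw":0.75},{"dp":[-0.005,-0.005,0.51],"rotation":[0,0,0],"jaw":0.75},{"dp":[-0.005,-0.005,0.51],"rotation":[0,0,0],"jaw":0.4},{"dp":[-0.005,-0.005,0.51],"rotation":[0,0,0],"jaw":0.3},{"dp":[-0.005,-0.005,0.51],"rotation":[0,0,0],"jaw":0.3}]' 20
python3 -m pendant '[{"dp":[0,0,0],"rotation":[0,0,0],"jaw":0.3},{"dp":[0,0,0],"rotation":[0,0,0],"jaw":0.3},{"dp":[0,0,-0.05],"rotation":[0,0,0],"jaw":0.3},{"dp":[0,0,-0.1],"rotation":[0,0,0],"jaw":0.3}]'
```

```text
time: 3.28
ee_pos: [0.4958, -0.2362, 0.0865]
eef_rot: [0.999, -0.046, 0.0, 0.0]
ft_force: [1.0, 0.3, 0.2]
width: 0.0433
grip_force: 0.1
time: 3.78
ee_pos: [0.4953, -0.2359, 0.1013]
eef_rot: [0.999, -0.046, -0.0, -0.0]
ft_force: [0.2, -0.3, -1.9]
width: 0.0416
grip_force: 20.0
```

```bash
python3 -m pendant '[{"dp":[0,0,-0.15],"rotation":[0,0,0],"jaw":0.3},{"dp":[0,0,-0.35],"rotation":[0,0,0],"jaw":0.3},{"dp":[0,-0.1,-0.55],"rotation":[0,0,0],"jaw":0.3},{"dp":[-0.03,-0.3,-0.65],"rotation":[0,0,0],"jaw":0.3},{"dp":[-0.06,-0.5,-0.67],"rotation":[0,0,0],"jaw":0.3},{"dp":[-0.1,-0.75,-0.67],"rotation":[0,0,0],"jaw":0.3},{"dp":[-0.15,-1,-0.67],"rotation":[0,0,0],"jaw":0.3}]'
python3 -m pendant '[{"dp":[-0.04,-0.25,0],"rotation":[0,0,0],"jaw":0.3},{"dp":[-0.08,-0.5,0],"rotation":[0,0,0],"jaw":0.3},{"dp":[-0.12,-0.75,0],"rotation":[0,0,0],"jaw":0.3},{"dp":[-0.16,-1,0],"rotation":[0,0,0],"jaw":0.3}]'
python3 -m pendant '[{"dp":[-0.04,-0.25,0],"rotation":[0,0,0],"jaw":0.3},{"dp":[-0.08,-0.5,0],"rotation":[0,0,0],"jaw":0.3},{"dp":[-0.12,-0.75,0],"rotation":[0,0,0],"jaw":0.3},{"dp":[-0.16,-1,0],"rotation":[0,0,0],"jaw":0.3}]'
python3 -m pendant '[{"dp":[-0.04,-0.25,0],"rotation":[0,0,0],"jaw":0.3},{"dp":[-0.08,-0.5,0],"rotation":[0,0,0],"jaw":0.3},{"dp":[-0.12,-0.7,0],"rotation":[0,0,0],"jaw":0.3},{"dp":[-0.15,-0.85,0],"rotation":[0,0,0],"jaw":0.3},{"dp":[-0.15,-0.91,0],"rotation":[0,0,0],"jaw":0.3},{"dp":[-0.15,-0.91,0],"rotation":[0,0,0],"jaw":0.3}]'
python3 go.py 0.457 0.357 0.0868
```

```text
time: 4.65
ee_pos: [0.4866, -0.0834, 0.202]
eef_rot: [0.999, -0.046, 0.0, 0.0]
ft_force: [-0.3, 0.2, -1.1]
width: 0.0416
grip_force: 20.0
time: 5.15
ee_pos: [0.4764, 0.0681, 0.202]
eef_rot: [0.999, -0.046, 0.0, 0.0]
ft_force: [0.7, -0.3, -2.0]
width: 0.0417
grip_force: 20.0
time: 5.65
ee_pos: [0.4664, 0.2196, 0.2019]
eef_rot: [0.999, -0.046, 0.0, 0.0]
ft_force: [-0.2, -1.6, -1.9]
width: 0.042
grip_force: 20.0
time: 6.4
ee_pos: [0.4569, 0.3564, 0.2016]
eef_rot: [0.999, -0.046, 0.0, 0.0]
ft_force: [-0.7, -0.1, -2.4]
width: 0.0415
grip_force: 20.0
tool units [ 0.    -0.005  0.765] yaw -5.2 pos [0.4569 0.3564 0.2016] w 0.0415 t 6.4 tilt [ 1.e-04  4.e-04 -1.e+00]
```

```bash
python3 -m pendant '[{"dp":[0,0,0.15],"rotation":[0,0,0],"jaw":0.3},{"dp":[0,0,0.35],"rotation":[0,0,0],"jaw":0.3},{"dp":[0,0,0.55],"rotation":[0,0,0],"jaw":0.3},{"dp":[0,0,0.68],"rotation":[0,0,0],"jaw":0.3},{"dp":[0,0,0.73],"rotation":[0,0,0],"jaw":0.3},{"dp":[0,0,0.75],"rotation":[0,0,0],"jaw":0.3},{"dp":[0,0,0.76],"rotation":[0,0,0],"jaw":0.3},{"dp":[0,0,0.763],"rotation":[0,0,0],"jaw":0.3}]'
python3 -m pendant '[{"dp":[0,0,0.002],"rotation":[0,0,0],"jaw":0.3},{"dp":[0,0,0.003],"rotation":[0,0,0],"jaw":0.3}]'
python3 go.py 0.457 0.357 0.0868
python3 - <<'E'
from bench import r,camera
import cv2
c=camera("side"); cv2.imwrite("pics/s2.png",cv2.resize(c["image"][220:400,150:350,::-1],(800,600)[:2] and (660,594)))
E
```

```text
time: 7.4
ee_pos: [0.4571, 0.3566, 0.0876]
eef_rot: [0.999, -0.046, 0.0, -0.0]
ft_force: [-0.1, -0.2, -2.4]
width: 0.0416
grip_force: 20.0
time: 7.65
ee_pos: [0.4569, 0.3565, 0.0868]
eef_rot: [0.999, -0.046, 0.0, -0.0]
ft_force: [0.2, -0.4, -2.5]
width: 0.0413
grip_force: 20.0
tool units [ 0.    -0.003  0.   ] yaw -5.3 pos [0.4569 0.3565 0.0868] w 0.0413 t 7.65 tilt [ 3.e-04 -1.e-04 -1.e+00]
```

View pics/s2.png

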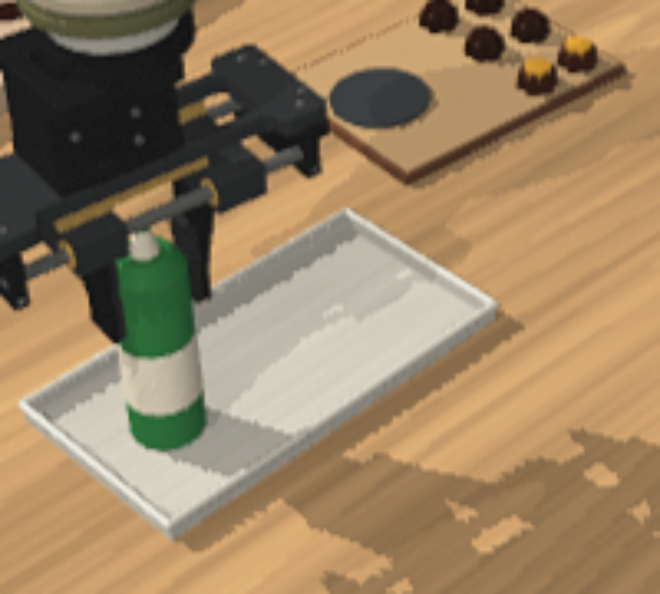

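```bash
for i in 1; do python3 -m pendant '[{"dp":[0,0,0.003],"rotation":[0,0,0],"jaw":0.3},{"dp":[0,0,0.005],"rotation":[0,0,0],"jaw":0.3}]'|grep -E "force|ee_pos"; done
python3 -m pendant '[{"dp":[0,0,0.003],"rotation":[0,0,0],"jaw":0.3},{"dp":[0,0,0.003],"rotation":[0,0,0],"jaw":0.3}]'|grep -E "force|ee_pos"
```

```text
ee_pos: [0.4571, 0.3565, 0.0865]
ft_force: [-1.8, -2.8, 6.4]
grip_force: 20.0
ee_pos: [0.4573, 0.3566, 0.0865]
ft_force: [-1.7, -3.2, 9.2]
grip_force: 20.0
```

```bash
python3 -m pendant '[{"dp":[0,0,-0.003],"rotation":[0,0,0],"jaw":0.55},{"dp":[0,0,-0.003],"rotation":[0,0,0],"jaw":0.68},{"dp":[0,0,-0.003],"rotation":[0,0,0],"jaw":0.68},{"dp":[0,0,-0.1],"rotation":[0,0,0],"jaw":0.68},{"dp":[0,0,-0.3],"rotation":[0,0,0],"jaw":0.68},{"dp":[0,0,-0.55],"rotation":[0,0,0],"jaw":0.68},{"dp":[0.01,0.2,-0.65],"rotation":[0,0,0],"jaw":0.75},{"dp":[0.025,0.5,-0.65],"rotation":[0,0,0],"jaw":0.75}]'
python3 -m pendant '[{"dp":[0.02,0.33,0],"rotation":[0,0,0],"jaw":0.75},{"dp":[0.03,0.66,0],"rotation":[0,0,0],"jaw":0.75},{"dp":[0.05,1,0],"rotation":[0,0,0],"jaw":0.75}]'|grep ee
python3 -m pendant '[{"dp":[0.02,0.33,0],"rotation":[0,0,0],"jaw":0.75},{"dp":[0.03,0.66,0],"rotation":[0,0,0],"jaw":0.75},{"dp":[0.05,1,0],"rotation":[0,0,0],"jaw":0.75}]'|grep ee
python3 -m pendant '[{"dp":[0.02,0.33,0],"rotation":[0,0,0],"jaw":0.75},{"dp":[0.03,0.66,0],"rotation":[0,0,0],"jaw":0.75},{"dp":[0.05,1,0],"rotation":[0,0,0],"jaw":0.75}]'|grep ee
python3 -m pendant '[{"dp":[0.02,0.3,0],"rotation":[0,0,0],"jaw":0.75},{"dp":[0.03,0.6,0],"rotation":[0,0,0],"jaw":0.75},{"dp":[0.04,0.8,0],"rotation":[0,0,0],"jaw":0.75},{"dp":[0.04,0.82,0],"rotation":[0,0,0],"jaw":0.75},{"dp":[0.04,0.82,0],"rotation":[0,0,0],"jaw":0.75}]'
python3 go.py 0.4305 -0.2914 0.0865
```

```text
time: 9.2
ee_pos: [0.4539, 0.2825, 0.1854]
eef_rot: [0.999, -0.045, 0.001, -0.001]
ft_force: [1.2, -0.9, -0.2]
width: 0.0647
grip_force: 0.0
ee_pos: [0.4473, 0.1302, 0.1841]
eef_rot: [0.999, -0.046, 0.001, -0.0]
ee_pos: [0.441, -0.0199, 0.1842]
eef_rot: [0.999, -0.046, 0.001, -0.0]
ee_pos: [0.4348, -0.1701, 0.1842]
eef_rot: [0.999, -0.046, 0.001, 0.0]
time: 10.95
ee_pos: [0.4297, -0.291, 0.1835]
eef_rot: [0.999, -0.046, 0.0, -0.0]
ft_force: [0.2, 0.1, -0.1]
width: 0.0656
grip_force: 0.0
tool units [0.005 0.002 0.647] yaw -5.2 pos [ 0.4297 -0.291   0.1835] w 0.0656 t 10.95 tilt [ 7.e-04 -3.e-04 -1.e+00]
```

```bash
python3 -m pendant '[{"dp":[0.005,0,0.2],"rotation":[0,0,0],"jaw":0.75},{"dp":[0.005,0,0.4],"rotation":[0,0,0],"jaw":0.75},{"dp":[0.005,0,0.57],"rotation":[0,0,0],"jaw":0.75},{"dp":[0.005,0,0.647],"rotation":[0,0,0],"jaw":0.75},{"dp":[0.005,0,0.647],"rotation":[0,0,0],"jaw":0.75},{"dp":[0.005,0,0.647],"rotation":[0,0,0],"jaw":0.4},{"dp":[0.005,0,0.647],"rotation":[0,0,0],"jaw":0.3},{"dp":[0.005,0,0.647],"rotation":[0,0,0],"jaw":0.3}]' 20
python3 -m pendant '[{"dp":[0,0,0],"rotation":[0,0,0],"jaw":0.3},{"dp":[0,0,0],"rotation":[0,0,0],"jaw":0.3},{"dp":[0,0,-0.05],"rotation":[0,0,0],"jaw":0.3},{"dp":[0,0,-0.2],"rotation":[0,0,0],"jaw":0.3},{"dp":[0,0,-0.4],"rotation":[0,0,0],"jaw":0.3},{"dp":[0,0,-0.6],"rotation":[0,0,0],"jaw":0.3},{"dp":[0,-0.1,-0.75],"rotation":[0,0,0],"jaw":0.3},{"dp":[0,-0.3,-0.75],"rotation":[0,0,0],"jaw":0.3}]'
python3 go.py 0.459 0.282 0.0865
```

```text
time: 11.95
ee_pos: [0.4304, -0.292, 0.0864]
eef_rot: [0.999, -0.046, 0.0, 0.0]
ft_force: [0.6, 0.0, 0.5]
width: 0.0429
grip_force: 0.2
time: 12.95
ee_pos: [0.4345, -0.2479, 0.2002]
eef_rot: [0.999, -0.047, 0.001, 0.001]
ft_force: [-0.6, 0.0, -3.4]
width: 0.0414
grip_force: 20.0
tool units [-0.173 -3.534  0.753] yaw -5.4 pos [ 0.4345 -0.2479  0.2002] w 0.0414 t 12.95 tilt [ 0.0024  0.0015 -1.    ]
```

```bash
python3 -m pendant '[{"dp":[-0.01,-0.25,0],"rotation":[0,0,0],"jaw":0.3},{"dp":[-0.02,-0.5,0],"rotation":[0,0,0],"jaw":0.3},{"dp":[-0.03,-0.75,0],"rotation":[0,0,0],"jaw":0.3},{"dp":[-0.05,-1,0],"rotation":[0,0,0],"jaw":0.3}]'|grep ee_pos
python3 -m pendant '[{"dp":[-0.01,-0.25,0],"rotation":[0,0,0],"jaw":0.3},{"dp":[-0.02,-0.5,0],"rotation":[0,0,0],"jaw":0.3},{"dp":[-0.03,-0.75,0],"rotation":[0,0,0],"jaw":0.3},{"dp":[-0.05,-1,0],"rotation":[0,0,0],"jaw":0.3}]'|grep ee_pos
python3 -m pendant '[{"dp":[-0.01,-0.25,0],"rotation":[0,0,0],"jaw":0.3},{"dp":[-0.02,-0.5,0],"rotation":[0,0,0],"jaw":0.3},{"dp":[-0.03,-0.7,0],"rotation":[0,0,0],"jaw":0.3},{"dp":[-0.05,-0.85,0],"rotation":[0,0,0],"jaw":0.3},{"dp":[-0.05,-0.9,0],"rotation":[0,0,0],"jaw":0.3}]'|grep ee_pos
python3 -m pendant '[{"dp":[-0.02,-0.25,0],"rotation":[0,0,0],"jaw":0.3},{"dp":[-0.02,-0.45,0],"rotation":[0,0,0],"jaw":0.3},{"dp":[-0.02,-0.6,0],"rotation":[0,0,0],"jaw":0.3},{"dp":[-0.02,-0.63,0],"rotation":[0,0,0],"jaw":0.3},{"dp":[-0.02,-0.63,0],"rotation":[0,0,0],"jaw":0.3},{"dp":[-0.02,-0.63,0],"rotation":[0,0,0],"jaw":0.3}]'
python3 go.py 0.459 0.282 0.0865
```

```text
ee_pos: [0.4402, -0.0959, 0.1984]
ee_pos: [0.4465, 0.0541, 0.1984]
ee_pos: [0.4513, 0.1892, 0.1983]
time: 15.32
ee_pos: [0.4579, 0.2812, 0.1983]
eef_rot: [0.999, -0.047, 0.0, 0.0]
ft_force: [-0.3, -0.4, -2.5]
width: 0.0415
grip_force: 20.0
tool units [ 0.007 -0.007  0.745] yaw -5.4 pos [0.4579 0.2812 0.1983] w 0.0415 t 15.325 tilt [ 2.e-04  9.e-04 -1.e+00]
```

```bash
python3 -m pendant '[{"dp":[0,0,0.15],"rotation":[0,0,0],"jaw":0.3},{"dp":[0,0,0.35],"rotation":[0,0,0],"jaw":0.3},{"dp":[0,0,0.55],"rotation":[0,0,0],"jaw":0.3},{"dp":[0,0,0.68],"rotation":[0,0,0],"jaw":0.3},{"dp":[0,0,0.72],"rotation":[0,0,0],"jaw":0.3},{"dp":[0,0,0.735],"rotation":[0,0,0],"jaw":0.3},{"dp":[0,0,0.741],"rotation":[0,0,0],"jaw":0.3},{"dp":[0,0,0.743],"rotation":[0,0,0],"jaw":0.3}]' | grep -E "ee_pos|ft"
python3 -m pendant '[{"dp":[0,0,0.002],"rotation":[0,0,0],"jaw":0.3},{"dp":[0,0,0.003],"rotation":[0,0,0],"jaw":0.3}]' | grep -E "ee_pos|ft"
python3 -m pendant '[{"dp":[0,0,0.003],"rotation":[0,0,0],"jaw":0.3},{"dp":[0,0,0.003],"rotation":[0,0,0],"jaw":0.3}]'| grep -E "ee_pos|ft"
```

```text
ee_pos: [0.4579, 0.2828, 0.0876]
ft_force: [-0.5, 0.3, -2.7]
ee_pos: [0.4576, 0.2826, 0.0866]
ft_force: [-0.4, 0.1, -2.5]
ee_pos: [0.4577, 0.2827, 0.0864]
ft_force: [-0.4, -1.3, 1.6]
```

```bash
python3 -m pendant '[{"dp":[0,0,-0.001],"rotation":[0,0,0],"jaw":0.55},{"dp":[0,0,-0.002],"rotation":[0,0,0],"jaw":0.68},{"dp":[0,0,-0.003],"rotation":[0,0,0],"jaw":0.68},{"dp":[0,0,-0.1],"rotation":[0,0,0],"jaw":0.68},{"dp":[0,0,-0.3],"rotation":[0,0,0],"jaw":0.68},{"dp":[0,0,-0.55],"rotation":[0,0,0],"jaw":0.68},{"dp":[0.03,0.2,-0.65],"rotation":[0,0,0],"jaw":0.75},{"dp":[0.065,0.5,-0.65],"rotation":[0,0,0],"jaw":0.75}]' | grep ee_pos
python3 -m pendant '[{"dp":[0.05,0.33,0],"rotation":[0,0,0],"jaw":0.75},{"dp":[0.1,0.66,0],"rotation":[0,0,0],"jaw":0.75},{"dp":[0.14,1,0],"rotation":[0,0,0],"jaw":0.75}]'|grep ee_pos
python3 -m pendant '[{"dp":[0.05,0.33,0],"rotation":[0,0,0],"jaw":0.75},{"dp":[0.1,0.66,0],"rotation":[0,0,0],"jaw":0.75},{"dp":[0.14,1,0],"rotation":[0,0,0],"jaw":0.75}]'|grep ee_pos
python3 -m pendant '[{"dp":[0.05,0.33,0],"rotation":[0,0,0],"jaw":0.75},{"dp":[0.1,0.66,0],"rotation":[0,0,0],"jaw":0.75},{"dp":[0.14,1,0],"rotation":[0,0,0],"jaw":0.75}]'|grep ee_pos
python3 -m pendant '[{"dp":[0.04,0.3,0],"rotation":[0,0,0],"jaw":0.75},{"dp":[0.08,0.6,0],"rotation":[0,0,0],"jaw":0.75},{"dp":[0.1,0.75,0],"rotation":[0,0,0],"jaw":0.75},{"dp":[0.1,0.77,0],"rotation":[0,0,0],"jaw":0.75},{"dp":[0.1,0.77,0],"rotation":[0,0,0],"jaw":0.75}]' |grep ee_pos
python3 go.py 0.486 -0.3635 0.0865
```

```text
ee_pos: [0.4608, 0.2079, 0.186]
ee_pos: [0.4676, 0.0544, 0.1848]
ee_pos: [0.4748, -0.097, 0.1849]
ee_pos: [0.482, -0.2483, 0.1849]
ee_pos: [0.4866, -0.3617, 0.1839]
tool units [-0.003  0.013  0.649] yaw -5.2 pos [ 0.4866 -0.3617  0.1839] w 0.0654 t 19.575 tilt [ 4.e-04 -8.e-04 -1.e+00]
```

```bash
python3 -m pendant '[{"dp":[-0.003,0.01,0.2],"rotation":[0,0,0],"jaw":0.75},{"dp":[-0.003,0.01,0.4],"rotation":[0,0,0],"jaw":0.75},{"dp":[-0.003,0.01,0.57],"rotation":[0,0,0],"jaw":0.75},{"dp":[-0.003,0.01,0.649],"rotation":[0,0,0],"jaw":0.75},{"dp":[-0.003,0.01,0.649],"rotation":[0,0,0],"jaw":0.75},{"dp":[-0.003,0.01,0.649],"rotation":[0,0,0],"jaw":0.4},{"dp":[-0.003,0.01,0.649],"rotation":[0,0,0],"jaw":0.3},{"dp":[-0.003,0.01,0.649],"rotation":[0,0,0],"jaw":0.3}]' 20
python3 -m pendant '[{"dp":[0,0,0],"rotation":[0,0,0],"jaw":0.3},{"dp":[0,0,0],"rotation":[0,0,0],"jaw":0.3},{"dp":[0,0,-0.05],"rotation":[0,0,0],"jaw":0.3},{"dp":[0,0,-0.2],"rotation":[0,0,0],"jaw":0.3},{"dp":[0,0,-0.4],"rotation":[0,0,0],"jaw":0.3},{"dp":[0,0,-0.6],"rotation":[0,0,0],"jaw":0.3},{"dp":[-0.01,-0.1,-0.75],"rotation":[0,0,0],"jaw":0.3},{"dp":[-0.04,-0.3,-0.75],"rotation":[0,0,0],"jaw":0.3}]'
python3 go.py 0.461 0.207 0.0865
```

```text
time: 20.58
ee_pos: [0.4857, -0.3648, 0.0868]
eef_rot: [0.999, -0.046, 0.0, 0.0]
ft_force: [0.5, 1.0, 0.9]
width: 0.0429
grip_force: 0.5
time: 21.58
ee_pos: [0.4837, -0.3206, 0.2006]
eef_rot: [0.999, -0.047, 0.001, 0.001]
ft_force: [0.0, 1.0, -2.7]
width: 0.0414
grip_force: 19.9
tool units [-0.484 -3.489  0.752] yaw -5.4 pos [ 0.4837 -0.3206  0.2006] w 0.0414 t 21.575 tilt [ 0.0023  0.002  -1.    ]
```

```bash
python3 -m pendant '[{"dp":[-0.03,-0.25,0],"rotation":[0,0,0],"jaw":0.3},{"dp":[-0.06,-0.5,0],"rotation":[0,0,0],"jaw":0.3},{"dp":[-0.1,-0.75,0],"rotation":[0,0,0],"jaw":0.3},{"dp":[-0.14,-1,0],"rotation":[0,0,0],"jaw":0.3}]'|grep ee_pos
python3 -m pendant '[{"dp":[-0.03,-0.25,0],"rotation":[0,0,0],"jaw":0.3},{"dp":[-0.06,-0.5,0],"rotation":[0,0,0],"jaw":0.3},{"dp":[-0.1,-0.75,0],"rotation":[0,0,0],"jaw":0.3},{"dp":[-0.14,-1,0],"rotation":[0,0,0],"jaw":0.3}]'|grep ee_pos
python3 -m pendant '[{"dp":[-0.03,-0.25,0],"rotation":[0,0,0],"jaw":0.3},{"dp":[-0.06,-0.5,0],"rotation":[0,0,0],"jaw":0.3},{"dp":[-0.1,-0.7,0],"rotation":[0,0,0],"jaw":0.3},{"dp":[-0.12,-0.85,0],"rotation":[0,0,0],"jaw":0.3},{"dp":[-0.12,-0.9,0],"rotation":[0,0,0],"jaw":0.3}]'|grep ee_pos
python3 -m pendant '[{"dp":[-0.03,-0.25,0],"rotation":[0,0,0],"jaw":0.3},{"dp":[-0.06,-0.45,0],"rotation":[0,0,0],"jaw":0.3},{"dp":[-0.08,-0.56,0],"rotation":[0,0,0],"jaw":0.3},{"dp":[-0.08,-0.585,0],"rotation":[0,0,0],"jaw":0.3},{"dp":[-0.08,-0.585,0],"rotation":[0,0,0],"jaw":0.3},{"dp":[-0.08,-0.585,0],"rotation":[0,0,0],"jaw":0.3}]'
python3 go.py 0.461 0.207 0.0868
```

```text
ee_pos: [0.4759, -0.1671, 0.1987]
ee_pos: [0.4689, -0.0159, 0.1987]
ee_pos: [0.4635, 0.1203, 0.1987]
time: 23.95
ee_pos: [0.4603, 0.2065, 0.1986]
eef_rot: [0.999, -0.047, 0.0, 0.0]
ft_force: [-0.1, 0.0, -2.2]
width: 0.0416
grip_force: 19.9
tool units [ 0.004 -0.004  0.746] yaw -5.4 pos [0.4603 0.2065 0.1986] w 0.0416 t 23.95 tilt [ 1.e-04  6.e-04 -1.e+00]
```

```bash
python3 -m pendant '[{"dp":[0,0,0.15],"rotation":[0,0,0],"jaw":0.3},{"dp":[0,0,0.35],"rotation":[0,0,0],"jaw":0.3},{"dp":[0,0,0.55],"rotation":[0,0,0],"jaw":0.3},{"dp":[0,0,0.68],"rotation":[0,0,0],"jaw":0.3},{"dp":[0,0,0.72],"rotation":[0,0,0],"jaw":0.3},{"dp":[0,0,0.735],"rotation":[0,0,0],"jaw":0.3},{"dp":[0,0,0.741],"rotation":[0,0,0],"jaw":0.3},{"dp":[0,0,0.743],"rotation":[0,0,0],"jaw":0.3}]' | grep -E "ee_pos|ft"
python3 -m pendant '[{"dp":[0,0,0.002],"rotation":[0,0,0],"jaw":0.3},{"dp":[0,0,0.003],"rotation":[0,0,0],"jaw":0.3}]' | grep -E "ee_pos|ft"
python3 -m pendant '[{"dp":[0,0,0.002],"rotation":[0,0,0],"jaw":0.3},{"dp":[0,0,0.002],"rotation":[0,0,0],"jaw":0.3}]'| grep -E "ee_pos|ft"
```

```text
ee_pos: [0.4604, 0.2079, 0.0878]
ft_force: [0.5, 0.1, -2.2]
ee_pos: [0.46, 0.2078, 0.0869]
ft_force: [0.6, 0.7, -1.4]
ee_pos: [0.4602, 0.2079, 0.0867]
ft_force: [0.1, -0.3, 0.4]
```

```bash
python3 -m pendant '[{"dp":[0,0,-0.001],"rotation":[0,0,0],"jaw":0.55},{"dp":[0,0,-0.002],"rotation":[0,0,0],"jaw":0.68},{"dp":[0,0,-0.003],"rotation":[0,0,0],"jaw":0.68},{"dp":[0,0,-0.1],"rotation":[0,0,0],"jaw":0.68},{"dp":[0,0,-0.3],"rotation":[0,0,0],"jaw":0.68},{"dp":[0,0,-0.55],"rotation":[0,0,0],"jaw":0.68},{"dp":[0.03,0.2,-0.65],"rotation":[0,0,0],"jaw":0.83},{"dp":[0.065,0.5,-0.65],"rotation":[0,0,0],"jaw":0.83}]' | grep ee_pos
python3 -m pendant '[{"dp":[0.05,0.33,0],"rotation":[0,0,0],"jaw":0.83},{"dp":[0.1,0.66,0],"rotation":[0,0,0],"jaw":0.83},{"dp":[0.15,1,0],"rotation":[0,0,0],"jaw":0.83}]'|grep ee_pos
python3 -m pendant '[{"dp":[0.05,0.33,0],"rotation":[0,0,0],"jaw":0.83},{"dp":[0.1,0.66,0],"rotation":[0,0,0],"jaw":0.83},{"dp":[0.15,1,0],"rotation":[0,0,0],"jaw":0.83}]'|grep ee_pos
python3 -m pendant '[{"dp":[0.04,0.3,0],"rotation":[0,0,0],"jaw":0.83},{"dp":[0.08,0.6,0],"rotation":[0,0,0],"jaw":0.83},{"dp":[0.15,0.83,0],"rotation":[0,0,0],"jaw":0.83},{"dp":[0.15,0.85,0],"rotation":[0,0,0],"jaw":0.83},{"dp":[0.15,0.85,0],"rotation":[0,0,0],"jaw":0.83}]' |grep ee_pos
python3 go.py 0.4905 -0.2998 0.020
python3 - <<'E'
from bench import r,camera
from h import *
np.set_printoptions(precision=4,suppress=True)
c=camera("wrist"); np.savez("w2.npz",**c)
t=camera("top"); np.savez("top2.npz",**t)
cv2.imwrite("pics/w2.png",np.hstack([cv2.resize(c["image"],(400,300)),cv2.resize(t["image"],(400,300))])[:,:,::-1])
w=dict(np.load("w1.npz"))
def ell(c,b): k=cv2.convexHull(big(cv2.morphologyEx(roi(rng(c,15,28,150,255,90,255),*b),cv2.MORPH_OPEN,np.ones((3,3)))));return cv2.fitEllipse(k)
a=ell(w,(285,140,345,200)); e=ell(c,(150,60,500,330)); print(a,e,*tri(w,a[0],c,e[0]),onz(c,e[0],.045))
E
```

```text
ee_pos: [0.4635, 0.1329, 0.1866]
ee_pos: [0.4716, -0.0206, 0.1853]
ee_pos: [0.4802, -0.1721, 0.1853]
ee_pos: [0.4909, -0.299, 0.1846]
tool units [-0.003  0.006  1.097] yaw -5.2 pos [ 0.4909 -0.299   0.1846] w 0.0721 t 27.825 tilt [ 6.e-04 -5.e-04 -1.e+00]
((316.3424987792969, 167.94744873046875), (44.58873748779297, 46.428184509277344), 4.141545295715332) ((318.927978515625, 215.49688720703125), (59.82200241088867, 62.472049713134766), 1.912348747253418) [ 0.4901 -0.2992  0.0311] 0.00012370915364440065 [ 0.4937 -0.2996  0.045 ]
```

View pics/w2.png

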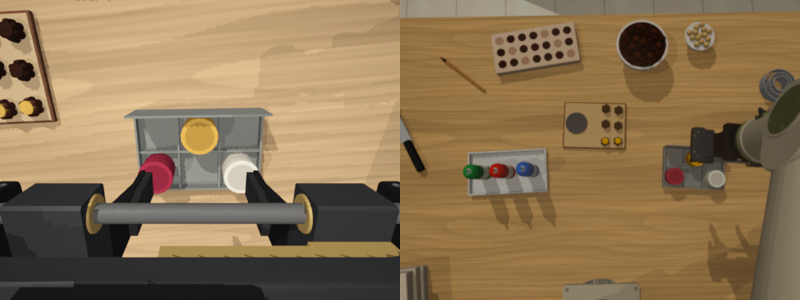

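```bash
python3 -m pendant '[{"dp":[-0.004,0.003,0.2],"rotation":[0,0,0],"jaw":0.83},{"dp":[-0.004,0.003,0.5],"rotation":[0,0,0],"jaw":0.83},{"dp":[-0.004,0.003,0.75],"rotation":[0,0,0],"jaw":0.83},{"dp":[-0.004,0.003,0.85],"rotation":[0,0,0],"jaw":0.83},{"dp":[-0.004,0.003,0.85],"rotation":[0,0,0],"jaw":0.83}]'
python3 -m pendant '[{"dp":[0,0,0.1],"rotation":[0,0,0],"jaw":0.83},{"dp":[0,0,0.2],"rotation":[0,0,0],"jaw":0.83},{"dp":[0,0,0.235],"rotation":[0,0,0],"jaw":0.83},{"dp":[0,0,0.235],"rotation":[0,0,0],"jaw":0.83},{"dp":[0,0,0.235],"rotation":[0,0,0],"jaw":0.83}]'
python3 go.py 0.4905 -0.2993 0.021
```

```text
time: 28.55
ee_pos: [0.4901, -0.2994, 0.0565]
eef_rot: [0.999, -0.046, -0.0, -0.0]
ft_force: [0.4, -0.2, 0.6]
width: 0.0728
grip_force: 0.0
time: 29.18
ee_pos: [0.4903, -0.3002, 0.0217]
eef_rot: [0.999, -0.046, 0.0, 0.0]
ft_force: [-0.6, 0.3, 0.5]
width: 0.0724
grip_force: 0.0
tool units [ 0.    -0.006  0.004] yaw -5.3 pos [ 0.4903 -0.3002  0.0217] w 0.0724 t 29.175 tilt [ 6.e-04  3.e-04 -1.e+00]
```

```bash
python3 -m pendant '[{"dp":[0,0,0],"rotation":[0,0,0],"jaw":0.5},{"dp":[0,0,0],"rotation":[0,0,0],"jaw":0.4},{"dp":[0,0,0],"rotation":[0,0,0],"jaw":0.4},{"dp":[0,0,0],"rotation":[0,0,0],"jaw":0.4},{"dp":[0,0,-0.03],"rotation":[0,0,0],"jaw":0.4},{"dp":[0,0,-0.1],"rotation":[0,0,0],"jaw":0.4},{"dp":[0,0,-0.3],"rotation":[0,0,0],"jaw":0.4},{"dp":[0,0,-0.5],"rotation":[0,0,0],"jaw":0.4}]' 15
python3 -m pendant '[{"dp":[0,0,-0.2],"rotation":[0,0,0],"jaw":0.4},{"dp":[0.01,-0.1,-0.4],"rotation":[0,0,0],"jaw":0.4},{"dp":[0.02,-0.3,-0.5],"rotation":[0,0,0],"jaw":0.4},{"dp":[0.04,-0.55,-0.5],"rotation":[0,0,0],"jaw":0.4},{"dp":[0.06,-0.8,-0.5],"rotation":[0,0,0],"jaw":0.4},{"dp":[0.07,-1,-0.5],"rotation":[0,0,0],"jaw":0.4}]'
python3 -m pendant '[{"dp":[0.02,-0.25,0],"rotation":[0,0,0],"jaw":0.4},{"dp":[0.04,-0.5,0],"rotation":[0,0,0],"jaw":0.4},{"dp":[0.06,-0.75,0],"rotation":[0,0,0],"jaw":0.4},{"dp":[0.07,-0.95,0],"rotation":[0,0,0],"jaw":0.4},{"dp":[0.08,-1,0],"rotation":[0,0,0],"jaw":0.4},{"dp":[0.08,-1,0],"rotation":[0,0,0],"jaw":0.4},{"dp":[0.08,-1,0],"rotation":[0,0,0],"jaw":0.4}]'|grep ee_pos
python3 - <<'E'
from bench import camera
from h import *
c=camera("wrist"); np.savez("w3.npz",**c)
E
python3 -m pendant '[{"dp":[0,-0.2,0],"rotation":[0,0,0],"jaw":0.4},{"dp":[0,-0.4,0],"rotation":[0,0,0],"jaw":0.4},{"dp":[0,-0.5,0],"rotation":[0,0,0],"jaw":0.4},{"dp":[0,-0.5,0],"rotation":[0,0,0],"jaw":0.4},{"dp":[0,-0.5,0],"rotation":[0,0,0],"jaw":0.4}]'|grep ee_pos
python3 - <<'E'
from bench import camera
from h import *
c=camera("wrist"); np.savez("w4.npz",**c); w=dict(np.load("w3.npz"))
cv2.imwrite("pics/w34.png",np.hstack([cv2.resize(k["image"],(400,300)) for k in(w,c)])[:,:,::-1])
E
```

```text
time: 30.18
ee_pos: [0.49, -0.3, 0.0977]
eef_rot: [0.999, -0.046, 0.0, 0.0]
ft_force: [-0.1, -0.2, -0.5]
width: 0.0517
grip_force: 15.0
time: 30.92
ee_pos: [0.5146, -0.15, 0.1721]
eef_rot: [0.999, -0.046, 0.0, 0.0]
ft_force: [0.2, 0.0, -0.9]
width: 0.0517
grip_force: 15.0
ee_pos: [0.5399, -0.005, 0.1713]
ee_pos: [0.547, 0.0696, 0.1712]
```

View pics/w34.png

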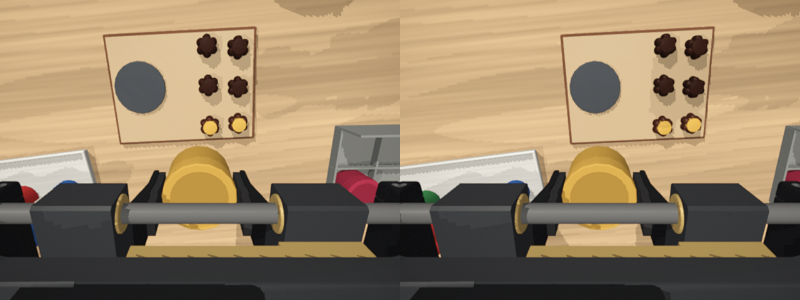

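```bash
python3 - <<'E'
from h import *
np.set_printoptions(precision=4,suppress=True)
a=dict(np.load("w3.npz"));b=dict(np.load("w4.npz"))
E=[]
for c,x in((a,(180,90,270,190)),(b,(268,90,358,190))):
    e=cv2.fitEllipse(cv2.convexHull(big(roi(rng(c,0,179,0,100,30,150),*x)))); E.append(e[0]); print(e,onz(c,e[0],.013))
print(tri(a,E[0],b,E[1]))
t=dict(np.load("top2.npz"))
e=cv2.fitEllipse(cv2.convexHull(big(roi(rng(t,0,179,0,90,20,95),255,170,312,225)))); print(onz(t,e[0],.013)); print("tri top-w4",tri(t,e[0],b,E[1]))
E
python3 go.py 0.6095 0.067 0.032
```

```text
((223.89511108398438, 139.38394165039062), (79.11817932128906, 85.84310913085938), 142.50869750976562) [0.6117 0.0686 0.013 ]
((311.8443603515625, 139.40969848632812), (81.09149932861328, 83.56781005859375), 170.47096252441406) [0.6117 0.069  0.013 ]
(array([0.6116, 0.069 , 0.0112]), np.float64(5.5235049309335636e-05))
[0.61   0.0663 0.013 ]
tri top-w4 (array([0.6115, 0.068 , 0.0051]), np.float64(0.0023137690229171415))
tool units [ 0.417 -0.022  0.928] yaw -5.4 pos [0.547  0.0696 0.1712] w 0.0514 t 32.525 tilt [-0.e+00  7.e-04 -1.e+00]
```

```bash
python3 -m pendant '[{"dp":[0.15,-0.01,0],"rotation":[0,0,0],"jaw":0.4},{"dp":[0.3,-0.02,0.1],"rotation":[0,0,0],"jaw":0.4},{"dp":[0.42,-0.029,0.25],"rotation":[0,0,0],"jaw":0.4},{"dp":[0.426,-0.029,0.5],"rotation":[0,0,0],"jaw":0.4},{"dp":[0.426,-0.029,0.7],"rotation":[0,0,0],"jaw":0.4},{"dp":[0.426,-0.029,0.8],"rotation":[0,0,0],"jaw":0.4},{"dp":[0.426,-0.029,0.83],"rotation":[0,0,0],"jaw":0.4},{"dp":[0.426,-0.029,0.83],"rotation":[0,0,0],"jaw":0.4}]'
python3 go.py 0.611 0.068 0.0317
```

```text
time: 33.52
ee_pos: [0.6115, 0.0696, 0.0476]
eef_rot: [0.999, -0.046, 0.001, -0.0]
ft_force: [0.7, 0.7, 0.0]
width: 0.0515
grip_force: 15.0
tool units [-0.003  0.011  0.106] yaw -5.3 pos [0.6115 0.0696 0.0476] w 0.0515 t 33.525 tilt [ 1.2e-03 -1.0e-04 -1.0e+00]
```

```bash
python3 -m pendant '[{"dp":[-0.003,0.008,0.04],"rotation":[0,0,0],"jaw":0.4},{"dp":[-0.003,0.008,0.075],"rotation":[0,0,0],"jaw":0.4},{"dp":[-0.003,0.008,0.09],"rotation":[0,0,0],"jaw":0.4},{"dp":[-0.003,0.008,0.098],"rotation":[0,0,0],"jaw":0.4},{"dp":[-0.003,0.008,0.1],"rotation":[0,0,0],"jaw":0.4}]'|grep -E "ee_pos|ft"
python3 -m pendant '[{"dp":[0,0,0.002],"rotation":[0,0,0],"jaw":0.4},{"dp":[0,0,0.003],"rotation":[0,0,0],"jaw":0.4}]'|grep -E "ee_pos|ft"
python3 -m pendant '[{"dp":[0,0,0.002],"rotation":[0,0,0],"jaw":0.4},{"dp":[0,0,0.003],"rotation":[0,0,0],"jaw":0.4}]'|grep -E "ee_pos|ft"
```

```text
ee_pos: [0.6104, 0.0686, 0.0317]
ft_force: [0.9, -0.8, -0.6]
ee_pos: [0.6105, 0.0686, 0.0315]
ft_force: [-0.2, 0.1, 0.4]
ee_pos: [0.6105, 0.0686, 0.0314]
ft_force: [-3.7, -0.7, 6.3]
```

```bash
python3 -m pendant '[{"dp":[0,0,-0.002],"rotation":[0,0,0],"jaw":0.65},{"dp":[0,0,-0.003],"rotation":[0,0,0],"jaw":0.74},{"dp":[0,0,-0.003],"rotation":[0,0,0],"jaw":0.74},{"dp":[0,0,-0.1],"rotation":[0,0,0],"jaw":0.74},{"dp":[0,0,-0.3],"rotation":[0,0,0],"jaw":0.74},{"dp":[0,0,-0.6],"rotation":[0,0,0],"jaw":0.74},{"dp":[0,0,-0.9],"rotation":[0,0,0],"jaw":0.74},{"dp":[-0.1,0,-1],"rotation":[0,0,0],"jaw":0.74}]'|grep ee_pos
python3 -m pendant '[{"dp":[-0.2,0,-0.04],"rotation":[0,0,0],"jaw":0.74},{"dp":[-0.35,0,-0.04],"rotation":[0,0,0],"jaw":0.74},{"dp":[-0.4,0,-0.04],"rotation":[0,0,0],"jaw":0.74},{"dp":[-0.4,0,-0.04],"rotation":[0,0,0],"jaw":0.74}]'|grep ee_pos
python3 - <<'E'
from bench import camera
from h import *
np.set_printoptions(precision=4,suppress=True)
c=camera("wrist"); np.savez("w5.npz",**c); cv2.imwrite("pics/w5.png",cv2.resize(c["image"],(480,360))[:,:,::-1])
t=camera("top"); np.savez("top5.npz",**t)
# bottle nozzle tips on tray from top: colour blobs
for n,h0,h1 in(('green',45,85),('red',0,8),('blue',105,128)):
    k=big(roi(rng(t,h0,h1,110,255,40,255),95,225,250,325)); print(n,cv2.boundingRect(k),cv2.contourArea(k))
E
python3 go.py 0.4602 0.2079 0.0865
```

```text
ee_pos: [0.5971, 0.0703, 0.1852]
ee_pos: [0.536, 0.0754, 0.1875]
green (101, 263, 33, 23) 561.0
red (142, 261, 33, 24) 578.0
tool units [-0.588 -0.833  0.67 ] yaw -5.3 pos [0.5364 0.0753 0.187 ] w 0.0642 t 36.25 tilt [ 5.e-04 -0.e+00 -1.e+00]Traceback (most recent call last):
  File "<stdin>", line 8, in <module>
  File "h.py", line 9, in big
    cs,_=cv2.findContours(m,cv2.RETR_EXTERNAL,cv2.CHAIN_APPROX_NONE); return max(cs,key=cv2.contourArea)
                                                                             ~~~^^^^^^^^^^^^^^^^^^^^^^^^
ValueError: max() iterable argument is empty
```

View pics/w5.png

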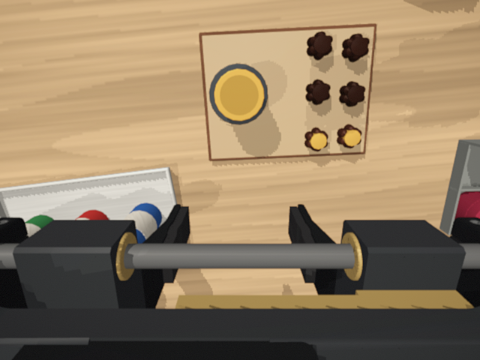

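```bash
python3 - <<'E'
from h import *
np.set_printoptions(precision=4,suppress=True)
c=dict(np.load("w5.npz"))
g=cv2.fitEllipse(cv2.convexHull(big(roi(rng(c,15,28,120,255,90,255),270,75,365,175)))); print("gold",g,onz(c,g[0],.055))
k=cv2.fitEllipse(cv2.convexHull(big(roi(rng(c,0,179,0,100,30,110),270,75,365,175)))); print("coaster",k,onz(c,k[0],.013))
E
python3 -m pendant '[{"dp":[-0.15,-0.2,0],"rotation":[0,0,0],"jaw":0.74},{"dp":[-0.3,-0.45,0],"rotation":[0,0,0],"jaw":0.74},{"dp":[-0.45,-0.7,0],"rotation":[0,0,0],"jaw":0.74},{"dp":[-0.58,-0.83,0],"rotation":[0,0,0],"jaw":0.72},{"dp":[-0.588,-0.833,0],"rotation":[0,0,0],"jaw":0.72},{"dp":[-0.588,-0.833,0],"rotation":[0,0,0],"jaw":0.72},{"dp":[-0.588,-0.833,0],"rotation":[0,0,0],"jaw":0.72}]'
python3 go.py 0.4602 0.2079 0.0865
```

```text
gold ((318.5092468261719, 126.16045379638672), (67.12614440917969, 69.6448745727539), 179.22862243652344) [0.6116 0.0684 0.055 ]
coaster ((317.7354736328125, 125.1552734375), (77.03176879882812, 80.12686157226562), 179.7607879638672) [0.6117 0.0691 0.013 ]
time: 37.12
ee_pos: [0.4602, 0.207, 0.1867]
eef_rot: [0.999, -0.047, -0.0, 0.0]
ft_force: [-0.1, 0.6, -0.0]
width: 0.0626
grip_force: 0.0
tool units [-0.    -0.006  0.668] yaw -5.4 pos [0.4602 0.207  0.1867] w 0.0626 t 37.125 tilt [-1.e-04  2.e-04 -1.e+00]
```

```bash
python3 -m pendant '[{"dp":[0,-0.006,0.2],"rotation":[0,0,0],"jaw":0.72},{"dp":[0,-0.006,0.4],"rotation":[0,0,0],"jaw":0.72},{"dp":[0,-0.006,0.57],"rotation":[0,0,0],"jaw":0.72},{"dp":[0,-0.006,0.666],"rotation":[0,0,0],"jaw":0.72},{"dp":[0,-0.006,0.666],"rotation":[0,0,0],"jaw":0.72},{"dp":[0,-0.006,0.666],"rotation":[0,0,0],"jaw":0.4},{"dp":[0,-0.006,0.666],"rotation":[0,0,0],"jaw":0.3},{"dp":[0,-0.006,0.666],"rotation":[0,0,0],"jaw":0.3}]' 20 |grep -E "ee_pos|wid|ft"
python3 -m pendant '[{"dp":[0,0,0],"rotation":[0,0,0],"jaw":0.3},{"dp":[0,0,0],"rotation":[0,0,0],"jaw":0.3},{"dp":[0,0,-0.05],"rotation":[0,0,0],"jaw":0.3},{"dp":[0,0,-0.2],"rotation":[0,0,0],"jaw":0.3},{"dp":[0,0,-0.4],"rotation":[0,0,0],"jaw":0.3},{"dp":[0,0,-0.6],"rotation":[0,0,0],"jaw":0.3},{"dp":[0.01,0.1,-0.75],"rotation":[0,0,0],"jaw":0.3},{"dp":[0.04,0.3,-0.75],"rotation":[0,0,0],"jaw":0.3}]'
python3 go.py 0.4855 -0.362 0.0865
```

```text
ee_pos: [0.4598, 0.2091, 0.0876]
ft_force: [0.6, 1.7, 1.6]
width: 0.0415
time: 39.12
ee_pos: [0.4615, 0.1643, 0.2012]
eef_rot: [0.999, -0.045, 0.001, -0.001]
ft_force: [-0.1, -1.0, -3.3]
width: 0.0418
grip_force: 20.0
tool units [0.472 3.481 0.761] yaw -5.1 pos [0.4615 0.1643 0.2012] w 0.0418 t 39.125 tilt [ 0.002  -0.0011 -1.    ]
```

```bash
python3 -m pendant '[{"dp":[0.03,0.25,0],"rotation":[0,0,0],"jaw":0.3},{"dp":[0.06,0.5,0],"rotation":[0,0,0],"jaw":0.3},{"dp":[0.1,0.75,0],"rotation":[0,0,0],"jaw":0.3},{"dp":[0.14,1,0],"rotation":[0,0,0],"jaw":0.3}]'|grep ee_pos
python3 -m pendant '[{"dp":[0.03,0.25,0],"rotation":[0,0,0],"jaw":0.3},{"dp":[0.06,0.5,0],"rotation":[0,0,0],"jaw":0.3},{"dp":[0.1,0.75,0],"rotation":[0,0,0],"jaw":0.3},{"dp":[0.14,1,0],"rotation":[0,0,0],"jaw":0.3}]'|grep ee_pos
python3 -m pendant '[{"dp":[0.03,0.25,0],"rotation":[0,0,0],"jaw":0.3},{"dp":[0.06,0.5,0],"rotation":[0,0,0],"jaw":0.3},{"dp":[0.1,0.7,0],"rotation":[0,0,0],"jaw":0.3},{"dp":[0.12,0.85,0],"rotation":[0,0,0],"jaw":0.3},{"dp":[0.12,0.9,0],"rotation":[0,0,0],"jaw":0.3}]'|grep ee_pos
python3 -m pendant '[{"dp":[0.03,0.25,0],"rotation":[0,0,0],"jaw":0.3},{"dp":[0.06,0.45,0],"rotation":[0,0,0],"jaw":0.3},{"dp":[0.07,0.56,0],"rotation":[0,0,0],"jaw":0.3},{"dp":[0.07,0.575,0],"rotation":[0,0,0],"jaw":0.3},{"dp":[0.07,0.575,0],"rotation":[0,0,0],"jaw":0.3},{"dp":[0.07,0.575,0],"rotation":[0,0,0],"jaw":0.3}]'
python3 go.py 0.4855 -0.362 0.0875
```

```text
ee_pos: [0.4678, 0.0109, 0.1993]
ee_pos: [0.475, -0.1402, 0.1993]
ee_pos: [0.4803, -0.2762, 0.199]
time: 41.5
ee_pos: [0.484, -0.3607, 0.1996]
eef_rot: [0.999, -0.045, 0.0, -0.0]
ft_force: [0.5, -0.1, -1.9]
width: 0.0415
grip_force: 20.0
tool units [0.01  0.008 0.747] yaw -5.2 pos [ 0.484  -0.3607  0.1996] w 0.0415 t 41.5 tilt [ 3.e-04 -4.e-04 -1.e+00]
```

```bash
python3 -m pendant '[{"dp":[0.01,0.005,0.15],"rotation":[0,0,0],"jaw":0.3},{"dp":[0.01,0.005,0.35],"rotation":[0,0,0],"jaw":0.3},{"dp":[0.01,0.005,0.55],"rotation":[0,0,0],"jaw":0.3},{"dp":[0.01,0.005,0.68],"rotation":[0,0,0],"jaw":0.3},{"dp":[0.01,0.005,0.72],"rotation":[0,0,0],"jaw":0.3},{"dp":[0.01,0.005,0.735],"rotation":[0,0,0],"jaw":0.3},{"dp":[0.01,0.005,0.741],"rotation":[0,0,0],"jaw":0.3},{"dp":[0.01,0.005,0.743],"rotation":[0,0,0],"jaw":0.3}]' | grep -E "ee_pos|ft"
python3 -m pendant '[{"dp":[0,0,0.002],"rotation":[0,0,0],"jaw":0.3},{"dp":[0,0,0.002],"rotation":[0,0,0],"jaw":0.3}]' | grep -E "ee_pos|ft"
python3 -m pendant '[{"dp":[0,0,0.002],"rotation":[0,0,0],"jaw":0.3},{"dp":[0,0,0.002],"rotation":[0,0,0],"jaw":0.3}]'| grep -E "ee_pos|ft"
```

```text
ee_pos: [0.4854, -0.3632, 0.0888]
ft_force: [-0.1, 0.0, -2.4]
ee_pos: [0.4851, -0.3629, 0.0879]
ft_force: [0.2, -0.5, -2.8]
ee_pos: [0.4852, -0.3629, 0.0876]
ft_force: [-0.6, 0.3, -0.3]
```

```bash
python3 -m pendant '[{"dp":[0,0,0.002],"rotation":[0,0,0],"jaw":0.3},{"dp":[0,0,0.002],"rotation":[0,0,0],"jaw":0.55},{"dp":[0,0,0],"rotation":[0,0,0],"jaw":0.7},{"dp":[0,0,0],"rotation":[0,0,0],"jaw":0.7},{"dp":[0,0,-0.1],"rotation":[0,0,0],"jaw":0.7},{"dp":[0,0,-0.3],"rotation":[0,0,0],"jaw":0.7},{"dp":[0,0,-0.55],"rotation":[0,0,0],"jaw":0.7},{"dp":[-0.03,-0.2,-0.65],"rotation":[0,0,0],"jaw":0.72}]' | grep ee_pos
python3 -m pendant '[{"dp":[-0.05,-0.33,0],"rotation":[0,0,0],"jaw":0.72},{"dp":[-0.1,-0.66,0],"rotation":[0,0,0],"jaw":0.72},{"dp":[-0.14,-1,0],"rotation":[0,0,0],"jaw":0.72}]'|grep ee_pos
python3 -m pendant '[{"dp":[-0.05,-0.33,0],"rotation":[0,0,0],"jaw":0.72},{"dp":[-0.1,-0.66,0],"rotation":[0,0,0],"jaw":0.72},{"dp":[-0.14,-1,0],"rotation":[0,0,0],"jaw":0.72}]'|grep ee_pos
python3 -m pendant '[{"dp":[-0.05,-0.33,0],"rotation":[0,0,0],"jaw":0.72},{"dp":[-0.1,-0.66,0],"rotation":[0,0,0],"jaw":0.72},{"dp":[-0.14,-1,0],"rotation":[0,0,0],"jaw":0.72}]'|grep ee_pos
python3 -m pendant '[{"dp":[-0.05,-0.33,0],"rotation":[0,0,0],"jaw":0.72},{"dp":[-0.1,-0.66,0],"rotation":[0,0,0],"jaw":0.72},{"dp":[-0.12,-0.9,0],"rotation":[0,0,0],"jaw":0.72},{"dp":[-0.12,-1,0],"rotation":[0,0,0],"jaw":0.72},{"dp":[-0.12,-1,0],"rotation":[0,0,0],"jaw":0.72},{"dp":[-0.12,-1,0],"rotation":[0,0,0],"jaw":0.72}]' |grep ee_pos
python3 go.py 0.4577 0.2827 0.0865
```

```text
ee_pos: [0.4836, -0.3349, 0.1884]
ee_pos: [0.4761, -0.1799, 0.1862]
ee_pos: [0.469, -0.0286, 0.1862]
ee_pos: [0.4619, 0.1228, 0.1862]
ee_pos: [0.4583, 0.2706, 0.185]
tool units [-0.012 -0.08   0.656] yaw -5.4 pos [0.4583 0.2706 0.185 ] w 0.0624 t 45.875 tilt [ 3.e-04  1.e-03 -1.e+00]
```

```bash
python3 -m pendant '[{"dp":[-0.01,-0.075,0.05],"rotation":[0,0,0],"jaw":0.72},{"dp":[-0.01,-0.077,0.2],"rotation":[0,0,0],"jaw":0.72},{"dp":[-0.01,-0.077,0.4],"rotation":[0,0,0],"jaw":0.72},{"dp":[-0.01,-0.077,0.57],"rotation":[0,0,0],"jaw":0.72},{"dp":[-0.01,-0.077,0.654],"rotation":[0,0,0],"jaw":0.72},{"dp":[-0.01,-0.077,0.654],"rotation":[0,0,0],"jaw":0.72},{"dp":[-0.01,-0.077,0.654],"rotation":[0,0,0],"jaw":0.72}]' |grep -E "ee_pos|wid|ft"
python3 -m pendant '[{"dp":[0,0,0],"rotation":[0,0,0],"jaw":0.4},{"dp":[0,0,0],"rotation":[0,0,0],"jaw":0.3},{"dp":[0,0,0],"rotation":[0,0,0],"jaw":0.3},{"dp":[0,0,0],"rotation":[0,0,0],"jaw":0.3},{"dp":[0,0,0],"rotation":[0,0,0],"jaw":0.3}]' 20|grep -E "ee_pos|wid|ft"
python3 -m pendant '[{"dp":[0,0,-0.05],"rotation":[0,0,0],"jaw":0.3},{"dp":[0,0,-0.2],"rotation":[0,0,0],"jaw":0.3},{"dp":[0,0,-0.4],"rotation":[0,0,0],"jaw":0.3},{"dp":[0,0,-0.6],"rotation":[0,0,0],"jaw":0.3},{"dp":[0.01,0.1,-0.75],"rotation":[0,0,0],"jaw":0.3},{"dp":[0.02,0.3,-0.75],"rotation":[0,0,0],"jaw":0.3}]'
python3 go.py 0.4295 -0.293 0.0865
```

```text
ee_pos: [0.4579, 0.2844, 0.0877]
ft_force: [0.4, -0.1, 0.8]
width: 0.0627
ee_pos: [0.4575, 0.2839, 0.087]
ft_force: [-0.5, -1.4, 3.2]
width: 0.0418
time: 48.12
ee_pos: [0.4564, 0.2401, 0.2012]
eef_rot: [0.999, -0.045, 0.001, -0.001]
ft_force: [-0.1, 0.1, -3.6]
width: 0.0414
grip_force: 20.0
tool units [0.137 3.558 0.757] yaw -5.1 pos [0.4564 0.2401 0.2012] w 0.0414 t 48.125 tilt [ 0.0022 -0.0022 -1.    ]
```

```bash
python3 -m pendant '[{"dp":[0.01,0.25,0],"rotation":[0,0,0],"jaw":0.3},{"dp":[0.02,0.5,0],"rotation":[0,0,0],"jaw":0.3},{"dp":[0.03,0.75,0],"rotation":[0,0,0],"jaw":0.3},{"dp":[0.04,1,0],"rotation":[0,0,0],"jaw":0.3}]'|grep ee_pos
python3 -m pendant '[{"dp":[0.01,0.25,0],"rotation":[0,0,0],"jaw":0.3},{"dp":[0.02,0.5,0],"rotation":[0,0,0],"jaw":0.3},{"dp":[0.03,0.75,0],"rotation":[0,0,0],"jaw":0.3},{"dp":[0.04,1,0],"rotation":[0,0,0],"jaw":0.3}]'|grep ee_pos
python3 -m pendant '[{"dp":[0.01,0.25,0],"rotation":[0,0,0],"jaw":0.3},{"dp":[0.02,0.5,0],"rotation":[0,0,0],"jaw":0.3},{"dp":[0.03,0.7,0],"rotation":[0,0,0],"jaw":0.3},{"dp":[0.04,0.85,0],"rotation":[0,0,0],"jaw":0.3},{"dp":[0.04,0.9,0],"rotation":[0,0,0],"jaw":0.3}]'|grep ee_pos
python3 -m pendant '[{"dp":[0.01,0.25,0],"rotation":[0,0,0],"jaw":0.3},{"dp":[0.02,0.45,0],"rotation":[0,0,0],"jaw":0.3},{"dp":[0.02,0.6,0],"rotation":[0,0,0],"jaw":0.3},{"dp":[0.02,0.655,0],"rotation":[0,0,0],"jaw":0.3},{"dp":[0.02,0.655,0],"rotation":[0,0,0],"jaw":0.3},{"dp":[0.02,0.655,0],"rotation":[0,0,0],"jaw":0.3}]'
python3 go.py 0.4295 -0.293 0.0875
```

```text
ee_pos: [0.4479, 0.0879, 0.1994]
ee_pos: [0.4401, -0.0619, 0.1994]
ee_pos: [0.4337, -0.1968, 0.1992]
time: 50.5
ee_pos: [0.4285, -0.2927, 0.1993]
eef_rot: [0.999, -0.045, 0.0, -0.0]
ft_force: [-0.5, -0.1, -1.9]
width: 0.0415
grip_force: 20.0
tool units [0.007 0.002 0.746] yaw -5.2 pos [ 0.4285 -0.2927  0.1993] w 0.0415 t 50.5 tilt [ 1.e-04 -5.e-04 -1.e+00]
```

```bash
python3 -m pendant '[{"dp":[0.005,-0.005,0.15],"rotation":[0,0,0],"jaw":0.3},{"dp":[0.005,-0.005,0.35],"rotation":[0,0,0],"jaw":0.3},{"dp":[0.005,-0.005,0.55],"rotation":[0,0,0],"jaw":0.3},{"dp":[0.005,-0.005,0.68],"rotation":[0,0,0],"jaw":0.3},{"dp":[0.005,-0.005,0.72],"rotation":[0,0,0],"jaw":0.3},{"dp":[0.005,-0.005,0.735],"rotation":[0,0,0],"jaw":0.3},{"dp":[0.005,-0.005,0.741],"rotation":[0,0,0],"jaw":0.3},{"dp":[0.005,-0.005,0.743],"rotation":[0,0,0],"jaw":0.3}]' | grep -E "ee_pos|ft"
python3 -m pendant '[{"dp":[0,0,0.002],"rotation":[0,0,0],"jaw":0.3},{"dp":[0,0,0.003],"rotation":[0,0,0],"jaw":0.3}]' | grep -E "ee_pos|ft"
python3 -m pendant '[{"dp":[0,0,0.002],"rotation":[0,0,0],"jaw":0.3},{"dp":[0,0,0.002],"rotation":[0,0,0],"jaw":0.3}]'| grep -E "ee_pos|ft"
```

```text
ee_pos: [0.4293, -0.2935, 0.0885]
ft_force: [-0.3, -0.3, -2.4]
ee_pos: [0.429, -0.2934, 0.0876]
ft_force: [0.1, -1.3, -1.9]
ee_pos: [0.4289, -0.2934, 0.0871]
ft_force: [0.4, 1.2, -2.4]
```

```bash
python3 -m pendant '[{"dp":[0,0,0.002],"rotation":[0,0,0],"jaw":0.3},{"dp":[0,0,0.003],"rotation":[0,0,0],"jaw":0.3}]'| grep -E "ee_pos|ft"
python3 -m pendant '[{"dp":[0,0,0.001],"rotation":[0,0,0],"jaw":0.3},{"dp":[0,0,0.001],"rotation":[0,0,0],"jaw":0.3}]'| grep -E "ee_pos|ft"
```

```text
ee_pos: [0.4291, -0.2935, 0.087]
ft_force: [-0.9, 1.1, 3.5]
ee_pos: [0.4292, -0.2935, 0.087]
ft_force: [-0.9, 0.7, 4.7]
```

```bash
python3 -m pendant '[{"dp":[0,0,-0.001],"rotation":[0,0,0],"jaw":0.55},{"dp":[0,0,-0.003],"rotation":[0,0,0],"jaw":0.7},{"dp":[0,0,-0.003],"rotation":[0,0,0],"jaw":0.7},{"dp":[0,0,-0.1],"rotation":[0,0,0],"jaw":0.7},{"dp":[0,0,-0.3],"rotation":[0,0,0],"jaw":0.7},{"dp":[0,0,-0.55],"rotation":[0,0,0],"jaw":0.7},{"dp":[-0.01,-0.2,-0.65],"rotation":[0,0,0],"jaw":0.72},{"dp":[-0.02,-0.5,-0.65],"rotation":[0,0,0],"jaw":0.72}]' | grep ee_pos
python3 -m pendant '[{"dp":[-0.02,-0.33,0],"rotation":[0,0,0],"jaw":0.72},{"dp":[-0.03,-0.66,0],"rotation":[0,0,0],"jaw":0.72},{"dp":[-0.05,-1,0],"rotation":[0,0,0],"jaw":0.72}]'|grep ee_pos
python3 -m pendant '[{"dp":[-0.02,-0.33,0],"rotation":[0,0,0],"jaw":0.72},{"dp":[-0.03,-0.66,0],"rotation":[0,0,0],"jaw":0.72},{"dp":[-0.05,-1,0],"rotation":[0,0,0],"jaw":0.72}]'|grep ee_pos
python3 -m pendant '[{"dp":[-0.02,-0.33,0],"rotation":[0,0,0],"jaw":0.72},{"dp":[-0.03,-0.66,0],"rotation":[0,0,0],"jaw":0.72},{"dp":[-0.05,-1,0],"rotation":[0,0,0],"jaw":0.72}]'|grep ee_pos
python3 -m pendant '[{"dp":[-0.02,-0.3,0],"rotation":[0,0,0],"jaw":0.72},{"dp":[-0.03,-0.6,0],"rotation":[0,0,0],"jaw":0.72},{"dp":[-0.04,-0.8,0],"rotation":[0,0,0],"jaw":0.72},{"dp":[-0.04,-0.835,0],"rotation":[0,0,0],"jaw":0.72},{"dp":[-0.04,-0.835,0],"rotation":[0,0,0],"jaw":0.72},{"dp":[-0.04,-0.835,0],"rotation":[0,0,0],"jaw":0.72}]' |grep ee_pos
python3 go.py 0.4571 0.3566 0.0868
```

```text
ee_pos: [0.4335, -0.2189, 0.1865]
ee_pos: [0.4393, -0.0669, 0.1852]
ee_pos: [0.4456, 0.0832, 0.1852]
ee_pos: [0.452, 0.2332, 0.1852]
ee_pos: [0.4578, 0.3557, 0.1843]
tool units [-0.006 -0.006  0.65 ] yaw -5.4 pos [0.4578 0.3557 0.1843] w 0.0625 t 55.375 tilt [ 7.e-04  7.e-04 -1.e+00]
```

```bash
python3 -m pendant '[{"dp":[-0.005,-0.003,0.2],"rotation":[0,0,0],"jaw":0.72},{"dp":[-0.005,-0.003,0.4],"rotation":[0,0,0],"jaw":0.72},{"dp":[-0.005,-0.003,0.57],"rotation":[0,0,0],"jaw":0.72},{"dp":[-0.005,-0.003,0.65],"rotation":[0,0,0],"jaw":0.72},{"dp":[-0.005,-0.003,0.65],"rotation":[0,0,0],"jaw":0.72},{"dp":[-0.005,-0.003,0.65],"rotation":[0,0,0],"jaw":0.72}]' |grep -E "ee_pos|wid|ft"
python3 -m pendant '[{"dp":[0,0,0],"rotation":[0,0,0],"jaw":0.4},{"dp":[0,0,0],"rotation":[0,0,0],"jaw":0.3},{"dp":[0,0,0],"rotation":[0,0,0],"jaw":0.3},{"dp":[0,0,0],"rotation":[0,0,0],"jaw":0.3},{"dp":[0,0,0],"rotation":[0,0,0],"jaw":0.3}]' 20|grep -E "ee_pos|wid|ft"
python3 -m pendant '[{"dp":[0,0,-0.05],"rotation":[0,0,0],"jaw":0.3},{"dp":[0,0,-0.2],"rotation":[0,0,0],"jaw":0.3},{"dp":[0,0,-0.4],"rotation":[0,0,0],"jaw":0.3},{"dp":[0,0,-0.6],"rotation":[0,0,0],"jaw":0.3},{"dp":[0.01,0.1,-0.75],"rotation":[0,0,0],"jaw":0.3},{"dp":[0.05,0.3,-0.75],"rotation":[0,0,0],"jaw":0.3}]'
python3 go.py 0.4952 -0.237 0.0868
```

```text
ee_pos: [0.4572, 0.3578, 0.0877]
ft_force: [-0.5, -0.9, 0.5]
width: 0.0625
ee_pos: [0.4568, 0.3574, 0.0867]
ft_force: [-0.1, -2.7, 3.5]
width: 0.0419
time: 57.5
ee_pos: [0.4598, 0.3137, 0.2011]
eef_rot: [0.999, -0.045, 0.001, -0.001]
ft_force: [1.2, -0.5, -2.4]
width: 0.0417
grip_force: 20.0
tool units [0.56  3.638 0.753] yaw -5.1 pos [0.4598 0.3137 0.2011] w 0.0417 t 57.5 tilt [ 0.002  -0.0028 -1.    ]
```

```bash
python3 -m pendant '[{"dp":[0.04,0.25,0],"rotation":[0,0,0],"jaw":0.3},{"dp":[0.08,0.5,0],"rotation":[0,0,0],"jaw":0.3},{"dp":[0.12,0.75,0],"rotation":[0,0,0],"jaw":0.3},{"dp":[0.16,1,0],"rotation":[0,0,0],"jaw":0.3}]'|grep ee_pos
python3 -m pendant '[{"dp":[0.04,0.25,0],"rotation":[0,0,0],"jaw":0.3},{"dp":[0.08,0.5,0],"rotation":[0,0,0],"jaw":0.3},{"dp":[0.12,0.75,0],"rotation":[0,0,0],"jaw":0.3},{"dp":[0.16,1,0],"rotation":[0,0,0],"jaw":0.3}]'|grep ee_pos
python3 -m pendant '[{"dp":[0.04,0.25,0],"rotation":[0,0,0],"jaw":0.3},{"dp":[0.08,0.5,0],"rotation":[0,0,0],"jaw":0.3},{"dp":[0.12,0.7,0],"rotation":[0,0,0],"jaw":0.3},{"dp":[0.14,0.85,0],"rotation":[0,0,0],"jaw":0.3},{"dp":[0.14,0.9,0],"rotation":[0,0,0],"jaw":0.3}]'|grep ee_pos
python3 -m pendant '[{"dp":[0.03,0.25,0],"rotation":[0,0,0],"jaw":0.3},{"dp":[0.06,0.5,0],"rotation":[0,0,0],"jaw":0.3},{"dp":[0.09,0.68,0],"rotation":[0,0,0],"jaw":0.3},{"dp":[0.1,0.735,0],"rotation":[0,0,0],"jaw":0.3},{"dp":[0.1,0.735,0],"rotation":[0,0,0],"jaw":0.3},{"dp":[0.1,0.735,0],"rotation":[0,0,0],"jaw":0.3}]'
python3 go.py 0.4952 -0.237 0.0868
```

```text
ee_pos: [0.4698, 0.1594, 0.1991]
ee_pos: [0.48, 0.008, 0.1992]
ee_pos: [0.4885, -0.1285, 0.199]
time: 59.88
ee_pos: [0.4938, -0.2369, 0.1991]
eef_rot: [0.999, -0.045, 0.0, -0.0]
ft_force: [0.1, 0.5, -1.8]
width: 0.0418
grip_force: 20.0
tool units [0.009 0.    0.749] yaw -5.2 pos [ 0.4938 -0.2369  0.1991] w 0.0418 t 59.875 tilt [ 1.e-04 -6.e-04 -1.e+00]
```

```bash
python3 -m pendant '[{"dp":[0.008,-0.005,0.15],"rotation":[0,0,0],"jaw":0.3},{"dp":[0.008,-0.005,0.35],"rotation":[0,0,0],"jaw":0.3},{"dp":[0.008,-0.005,0.55],"rotation":[0,0,0],"jaw":0.3},{"dp":[0.008,-0.005,0.68],"rotation":[0,0,0],"jaw":0.3},{"dp":[0.008,-0.005,0.72],"rotation":[0,0,0],"jaw":0.3},{"dp":[0.008,-0.005,0.735],"rotation":[0,0,0],"jaw":0.3},{"dp":[0.008,-0.005,0.741],"rotation":[0,0,0],"jaw":0.3},{"dp":[0.008,-0.005,0.743],"rotation":[0,0,0],"jaw":0.3}]' | grep -E "ee_pos|ft"
python3 -m pendant '[{"dp":[0,0,0.003],"rotation":[0,0,0],"jaw":0.3},{"dp":[0,0,0.005],"rotation":[0,0,0],"jaw":0.3}]' | grep -E "ee_pos|ft"
python3 -m pendant '[{"dp":[0,0,0.002],"rotation":[0,0,0],"jaw":0.3},{"dp":[0,0,0.002],"rotation":[0,0,0],"jaw":0.3}]'| grep -E "ee_pos|ft"
```

```text
ee_pos: [0.4951, -0.2381, 0.0882]
ft_force: [0.1, 0.5, -1.8]
ee_pos: [0.4948, -0.2381, 0.087]
ft_force: [0.5, -1.0, -1.1]
ee_pos: [0.4949, -0.2381, 0.0867]
ft_force: [-0.7, 0.2, -0.7]
```

```bash
python3 -m pendant '[{"dp":[0,0,0.002],"rotation":[0,0,0],"jaw":0.3},{"dp":[0,0,0.003],"rotation":[0,0,0],"jaw":0.3}]'| grep -E "ee_pos|ft"
python3 -m pendant '[{"dp":[0,0,0],"rotation":[0,0,0],"jaw":0.55},{"dp":[0,0,0],"rotation":[0,0,0],"jaw":0.7},{"dp":[0,0,0],"rotation":[0,0,0],"jaw":0.7},{"dp":[0,0,-0.1],"rotation":[0,0,0],"jaw":0.7},{"dp":[0,0,-0.3],"rotation":[0,0,0],"jaw":0.7},{"dp":[0,0,-0.55],"rotation":[0,0,0],"jaw":0.7},{"dp":[0,0,-0.8],"rotation":[0,0,0],"jaw":0.8},{"dp":[-0.2,0,-1],"rotation":[0,0,0],"jaw":0.8}]'
python3 -m pendant '[{"dp":[-0.1,0.2,-0.2],"rotation":[0,0,0],"jaw":0.8},{"dp":[-0.1,0.35,-0.5],"rotation":[0,0,0],"jaw":0.8},{"dp":[-0.1,0.4,-0.5],"rotation":[0,0,0],"jaw":0.8},{"dp":[-0.1,0.4,-0.5],"rotation":[0,0,0],"jaw":0.8}]'
python3 - <<'E'
from bench import camera
from h import *
c=camera("wrist");s=camera("side");np.savez("w6.npz",**c)
cv2.imwrite("pics/fin.png",np.hstack([cv2.resize(c["image"][90:300,180:440],(400,323)),cv2.resize(s["image"][130:380,140:480],(400,323))])[:,:,::-1])
E
```

```text
ee_pos: [0.4951, -0.2382, 0.0866]
ft_force: [-0.2, 0.6, 5.1]
time: 62.62
ee_pos: [0.4658, -0.2349, 0.2386]
eef_rot: [0.999, -0.045, 0.001, 0.0]
ft_force: [-0.3, 0.5, 0.3]
width: 0.0684
grip_force: 0.0
time: 63.12
ee_pos: [0.4442, -0.2937, 0.3111]
eef_rot: [0.999, -0.046, 0.0, -0.0]
ft_force: [-0.1, 0.3, -0.9]
width: 0.0696
grip_force: 0.0
```

View pics/fin.png

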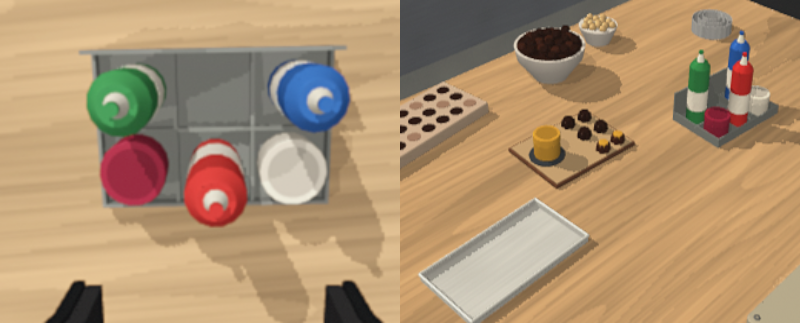

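All three bottles are upright in their own compartments. The gold pot is centred on the coaster, the tray is empty, and the gripper is clear of everything.

```bash
python3 -c "
from bench import r
print(r.close_job())"
```

```text
the job is handed in; nothing more can be done
None
```

The job is handed in at about 63 s: the three bottles stood on the tray, the gold pot went onto the middle of the slate coaster (about 1 mm off centre), and each bottle then went back upright into its own compartment with everything released.

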